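Set the coating knife to the 6 mm gauge

TASK

Set the gap of the bench coater with the yellow-handled gauge: from the robot's side lay its bare blade flat on the dark bed with the tip through under the knife, taking care not to knock the knife, and wind the handwheel's crank clockwise (seen from above) until the knife just drags on the blade without being screwed down hard on it. Then draw the gauge out and lay it flat back on its grey tray, leaving the gap as set. Leave the blue and red gauges and the other things on the bench where they are.

Things in the scene. Friction and masses are not known exactly. Their poses are not given: they have to be found in the camera images.
- coater: bench knife coater, fixed: grey base 330 x 210 mm, dark granite bed 140 mm wide with its top 45 mm above the bench, from x = -215 mm (loading side, to the robot) to +95 mm. Grey bridge over it, 42 mm (x) x 210 mm, 125 to 155 mm above the bench, on pillars at y = +-85 mm. Origin on the bench below the knife and handwheel axis; x points through the gap, knife along y, z up
- knife_edge (a point): middle of the knife's lower edge (120 mm long along y, 4 mm thick); its height above the bed is the gap, 9.5 to 11.5 mm at the start. One clockwise turn of the handwheel lowers it 4 mm, counter-clockwise raises it; the screw stays where it is left. With the gauge out, the knife stands at the gap that the screw sets
- wheel_axis (a point): centre of the top face of the aluminium disc handwheel on the bridge, 100 mm across, axis vertical, top face 186 mm above the bench; a 20 mm nut stands 5 mm above it. Turning takes about 0.05 N m; its height does not change
- crank_grip (a point): half-way up the upright black crank handle on the handwheel, 40 mm from the wheel's axis: 16 to 19 mm thick, 189 to 237 mm above the bench (this point 214 mm). The handle revolves freely on its pin, so it can be carried round the circle without turning the hand
- yellow_gauge: yellow-handled gauge, 0.05 to 0.1 kg: flat light-alloy blade 180 mm (x) x 25 mm x 6 mm thick, with an upright yellow handle block (46 mm along x, 18 mm along y, top 42 mm above the underside) on its -x end. Origin in the middle of the blade's underside; x points from the handle to the tip
- yellow_grip (a point): middle of the yellow handle, 67 mm from the gauge's middle towards the handle end and 24 mm above the gauge's underside; same axes as the gauge
- yellow_tip (a point): tip of the yellow gauge's blade, on the underside, 90 mm from the gauge's middle and 157 mm from the handle's middle
- tray: grey gauge tray with a dark liner, fixed, 230 mm (x) x 250 mm (y), top of its floor 4 mm above the bench, rim 4 mm thick and 10 mm high. Origin at the centre of its underside. The three gauges lie on it side by side, 70 mm apart along its y, in any order, handles to its -x
- blue_gauge: blue-handled gauge, same shape with a 4 mm blade; origin in the middle of its underside; leave it on the tray
- red_gauge: red-handled gauge, same shape with a 10 mm blade; origin in the middle of its underside; leave it on the tray
- amber_jar: amber jar, 52 mm across, 75 mm tall; leave it
- beaker: glass beaker, 66 mm across, 85 mm tall; leave it
- cone_foot: dark rubber cone, 84 mm across, 75 mm tall; leave it
- tape_reel: black reel, 60 mm across, 18 mm high; leave it
- boat_dish: white ceramic dish 90 x 60 x 16 mm; leave it
- screwdriver: orange screwdriver 160 mm long; leave it
- knife: the steel knife, 120 x 10 mm, hung on two springs under the crosshead; its origin is a reference point near the bench below it. On meeting a gauge it presses with about 3 N; if the screw goes on, the knife stays on the gauge while the springs give, 2 N more per mm. Up to 1.5 mm (3/8 turn) past first touch is a light drag, much more is screwed down hard

How it is judged (in metres and radians):
On the way, in this order (a step that is already met when the one before it is completed fails the run):
1. the yellow gauge's blade lies flat on the bed with its tip at least 5 mm through under the knife (x of yellow_tip in the frame of coater between 0.005 and 0.11 m and y of yellow_tip in the frame of coater between -0.045 and 0.045 m and z of yellow_tip in the frame of coater below 0.0475 m and angle between yellow_gauge's own z axis and vertical below 0.03 rad), for 0.2 s.
2. the knife drags lightly on the blade under it (0.5 to 9 N between them) (contact force between yellow_gauge and knife between 0.5 and 9 N and x of yellow_tip in the frame of coater above 0.005 m), for 0.3 s.
At the end, for the whole second after the job is handed in: The yellow gauge lies flat and at rest on the floor of the tray (its middle within 30 mm of the tray's middle lengthways), the blue and red gauges are within 20 mm of where they were, and the knife, with the gauge out, stands at the gap at which that gauge just drags: 4.2 to 6.2 mm above the bed (x of yellow_gauge in the frame of tray between -0.03 and 0.03 m and y of yellow_gauge in the frame of tray between -0.115 and 0.115 m and z of yellow_gauge in the frame of tray below 0.0065 m and angle between yellow_gauge's own z axis and vertical below 0.04 rad and linear speed of yellow_gauge below 0.02 m/s and z of knife_edge in the frame of coater between 0.0492 and 0.0512 m and distance of each of blue_gauge, red_gauge from where it was at the start of the episode below 0.02 m); the robot touches nothing.
It fails at once if the knife and the yellow gauge are pressed or knocked together with more than 15 N (contact force between yellow_gauge and knife above 15 N).
It fails at once if another thing on the bench is shifted by more than 30 mm (distance of any of blue_gauge, red_gauge, amber_jar, beaker, cone_foot, tape_reel, boat_dish, screwdriver from where it was at the start of the episode above 0.03 m).
It also fails if it takes over 72 s, if anything falls off the work surface, if the arm or the gripper's body presses on something with over 40 N, if the wrist force passes 120 N, or if a joint passes its speed limit or range.

ROBOT

A 6-joint arm with a two-finger parallel gripper is mounted at the origin on the work surface. World frame = base frame: x ahead of the robot, y to its left, z up, the work surface at z = 0. Lengths are in mm, angles in rad, forces in N, time in s.
With the tool pointing down it reaches from about 350 to 975 mm from the base axis. Payload 7.1 kg.
Tool frame: the origin (TCP) lies at the very end of the fingers, on their centre line; the grasp point (between the pads) lies 19 mm behind it; z points along the fingers, y is the direction in which the jaws open and shut (so a half turn about z gives the same grasp; the last joint's range is limited). The gripper opens to 88 mm and grips with 3 to 60 N. Pads are 20 mm wide; open, the fingers measure 115 mm over their backs; the gripper's body (75 mm by 178 mm) begins 61 mm behind the grasp point.
Start: joints at [-1.137, 0.423, 1.63, -0, 1.089, -0.019], TCP at [273.442, -561.991, 183.075] pointing down, gripper open.
Joint ranges: [-3, 3], [-0.9, 2.11], [0.09, 2.58], [-1.31, 4.45], [0.11, 2.69], [-2.54, 2.54]. Speed limits (rad/s): [2.39, 2.39, 3.01, 3.14, 3.14, 3.14].

INTERFACE

Orientations are given as a rotation vector (axis times angle).
In Python, from workcell import monitor, vision, order, find_in, regions_of, place_of gives the robot as it stands. The module is installed in compiled form; this text tells all that it offers.
- The arm moves only by the tool carry_out, never from a script. Its argument "targets" is a list of rows, each a list of 3 entries, a list of its own where there are three numbers: the turn, a rotation vector about the world's x, y, z in degrees, then the shift along the world's x, y, z in mm, then the finger opening in mm, from 0 to 87.8. In form: [[[rx, ry, rz], [x, y, z], hand], ...]. A call has 1 to 10 rows; each row is the pose to reach, as a shift and turn from the pose commanded when the call began; what a row does not reach only later rows make up. A row lasts 1/12 s, in which the tool goes at most 41.7 mm and 7.16 degrees, less where a joint would pass 70% of its speed; a pose out of reach is approached as far as the arm can. A call with a gripper value outside its range is refused whole. The fingers move at their own pace and stop on an object; the grip force is fixed at half the most. Time passes only in rows, so rows that repeat a pose let the fingers close. It gives the time, the measured TCP pose, the force and the opening at its end, in the units of the state.
- monitor.get_obs(): the state, without advancing time (a new reading comes with each control period).
- vision.get_image(name): name is "scene" or "top" or "wrist"; returns the picture (480x640x3 uint8, red, green, blue); there is no depth.
- vision.camera_model(name): a dict with "K" (3x3 intrinsics, pixels), "rvec" (rotation vector, rad) and "tvec" (3), from world to camera coordinates, as OpenCV has them. Camera axes: x right, y down, z forward; pixel columns grow to the right and rows downward; lengths in mm; the calibration is good to about 2 mm. The wrist camera is an equidistant fisheye: a pixel r from the principal point sees the ray r / f radians off the axis. A picture is of the moment at which its call begins: read the wrist's pose just before it. camera_model takes no time and is no camera call; for the wrist camera it gives the pose at the moment of the call.
- order.close_job(): hands the job in, once; it reports no verdict.
Trained networks look in the newest picture that a camera, given by its name, has taken for a name from the list of things; names that differ only in an ending like _2 or _b are one class to them, and where a whole thing is asked for, a point or a joint stands for the part that bears it (a point fixed in the world has none). Each returns a list of dicts, best first, with "confidence" (0 to 1); they miss things now and then, are a little off and sometimes report something else, mostly with a low value. They report only what shows in the picture. A call takes as long as a camera call.
- find_in(query, camera): "point" ([x, y, z] in mm, in the coordinates of the camera as it stood for that picture, good to about 4 mm: the middle of the surface that is visible of it).
- regions_of(query, camera): "mask" (480x640 bool, what is visible of it).
- place_of(query, camera): "point" ([x, y, z] in mm, in the coordinates of the camera as it stood for that picture, good to about 4 mm: a listed point, or the origin of a listed thing).
The state is a dict: "t": time; "qpos": joint angles; "qvel": joint speeds; "joint_torque": joint torques, N m; "ee_pos": TCP position; "orientation": TCP orientation; "ft_force": force on the tool from outside, world axes, zero at the start; "moment": the same for the moment, N m; "width": finger opening in mm.
Only numpy, scipy, OpenCV 4.12 (cv2) and the standard library are available. Lean on these libraries where they do the work, as an engineer would, in place of code of your own. Each camera call takes 0.05 s, during which the arm holds its last target.

## Working session

There is one attempt and no reset: what is moved stays moved. The work goes in short steps, Python scripts to look and compute and a tool call to move; the robot and the scene stay as the last step left them, time stands still between calls to the robot, and variables do not carry over. Pictures are saved under pics/ and viewed, and the job is handed in when it is done.

Besides the shell and the picture viewer there is one more tool, called after ">>>" as a command line: name --argument value ..., lists and objects as JSON in quotes. carry_out: Moves the arm, as the interface text tells. Its arguments: {"type":"object","properties":{"targets":{"type":"array","items":{"type":"array"}}},"required":["targets"]}

```bash
mkdir -p pics; ls
cat > h.py <<'E'
import numpy as np, cv2
from workcell import monitor, vision, order, find_in, regions_of, place_of
def snap(cam,fn):
    im=vision.get_image(cam); cv2.imwrite('pics/'+fn,im[:,:,::-1]); return im
def w(cam,p):
    m=vision.camera_model(cam); R=cv2.Rodrigues(np.array(m['rvec'],float))[0]
    return R.T@(np.array(p,float)-np.array(m['tvec'],float).ravel())
def proj(cam,P):
    m=vision.camera_model(cam); return cv2.projectPoints(np.array(P,float).reshape(-1,1,3),np.array(m['rvec'],float),np.array(m['tvec'],float),np.array(m['K'],float),None)[0].reshape(-1,2)
def pixray(cam,uv,z):
    m=vision.camera_model(cam); R=cv2.Rodrigues(np.array(m['rvec'],float))[0];t=np.array(m['tvec'],float).ravel()
    c=-R.T@t; d=R.T@np.linalg.inv(m['K'])@np.array([uv[0],uv[1],1.]); return c+d*(z-c[2])/d[2]
E
python3 - <<'E'
from h import *
o=monitor.get_obs(); print({k:np.round(v,3) for k,v in o.items()})
for c in ['scene','top']:
    snap(c,c+'0.png')
    for q in ['coater','knife_edge','wheel_axis','crank_grip','yellow_gauge','yellow_grip','yellow_tip','tray','blue_gauge','red_gauge']:
        r=place_of(q,c)
        print(c,q,[(round(d['confidence'],2),np.round(w(c,d['point']),1)) for d in r[:2]])
print(monitor.get_obs()['t'])
E
```

```text
pics
{'t': np.float64(0.0), 'qpos': array([-1.137,  0.424,  1.631, -0.   ,  1.089, -0.019]), 'qvel': array([-0.   , -0.002,  0.   , -0.002,  0.001, -0.001]), 'joint_torque': array([ 0.0000e+00, -5.4463e+01, -2.7366e+01,  6.4000e-02,  2.3000e-02,
       -0.0000e+00]), 'ee_pos': array([ 273.168, -561.449,  182.302]), 'orientation': array([-3.06e+00, -7.05e-01,  1.00e-03]), 'ft_force': array([-0.186,  0.934, -0.367]), 'moment': array([ 0.007,  0.02 , -0.013]), 'width': np.float64(87.925)}
scene coater [(0.59, array([650.9, 153.8,  -1. ]))]
scene knife_edge [(0.49, array([652.9, 152.4,  57.4]))]
scene wheel_axis [(0.84, array([649.8, 152.1, 183.6])), (0.17, array([ 516.5, -392.2,    6.1]))]
scene crank_grip [(0.66, array([656.7, 108.6, 214.1])), (0.62, array([ 6.476e+02, -4.543e+02, -1.000e-01]))]
scene yellow_gauge [(0.71, array([ 534.1, -327.3,   -0.8])), (0.5, array([ 647.6, -451.6,   -0.7]))]
scene yellow_grip [(0.8, array([ 468.2, -316.8,   29.9]))]
scene yellow_tip [(0.71, array([ 619.5, -341.6,    5.4])), (0.47, array([ 645.4, -452.6,    2.2]))]
scene tray []
scene blue_gauge [(0.66, array([ 519.2, -396.2,    2.9]))]
scene red_gauge [(0.75, array([ 528.9, -251.3,    4.3]))]
top coater [(0.76, array([645.7, 154.6,   1. ]))]
top knife_edge []
top wheel_axis [(0.64, array([645.9, 152.8, 189.9])), (0.61, array([ 717. , -283.3,    2.8]))]
top crank_grip [(0.65, array([ 642. , -454.3,    2.7])), (0.52, array([655.5, 110.8, 213.7]))]
top yellow_gauge [(0.97, array([ 526.5, -327.4,    2.6]))]
top yellow_grip [(0.7, array([ 460.5, -314. ,   32.5]))]
top yellow_tip [(0.74, array([ 612.5, -342.6,    4.5])), (0.38, array([646. , 155. , 188.8]))]
top tray [(0.72, array([ 5.247e+02, -3.273e+02, -3.000e-01])), (0.41, array([ 792.4, -114.1,    1.5]))]
top blue_gauge [(0.81, array([ 516.8, -393.3,    6.9]))]
top red_gauge [(0.79, array([ 523. , -253.2,    3.1]))]
1.1
```

View pics/scene0.png

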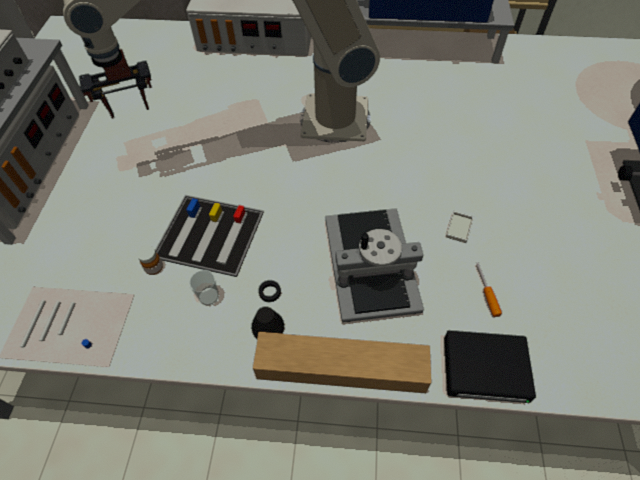

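View pics/top0.png

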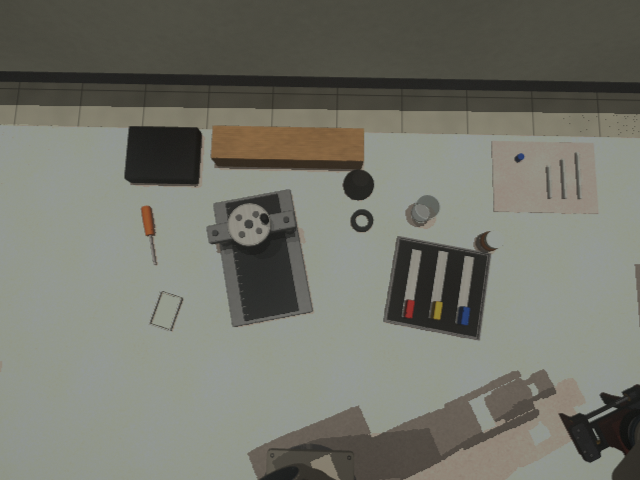

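The scene view shows the coater around (375,265), with the crank at (365,240). The tray is at (210,235), with blue, yellow and red handles from left to right. In the top view the tray is at (437,288) and the coater at (262,258). Next I'll zoom in for the angles.

Run:
```python
import cv2
a=cv2.imread('pics/top0.png')
cv2.imwrite('pics/zc.png',cv2.resize(a[180:335,195:325],None,fx=4.6,fy=3.8*1.0,interpolation=cv2.INTER_CUBIC)[:600,:800]) if 0 else None
cv2.imwrite('pics/zc.png',cv2.resize(a[180:330,195:345],None,fx=4,fy=4,interpolation=cv2.INTER_CUBIC))
cv2.imwrite('pics/zt.png',cv2.resize(a[220:350,375:505],None,fx=4.5,fy=4.5,interpolation=cv2.INTER_CUBIC))
```

```text
(no output)
```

View pics/zc.png

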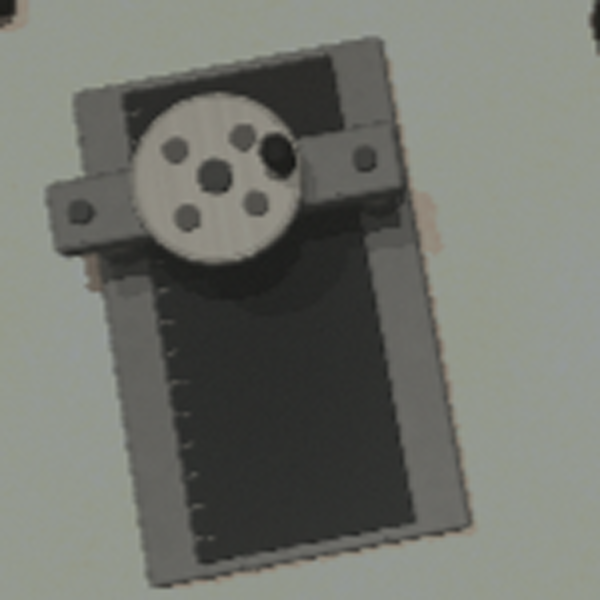

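View pics/zt.png

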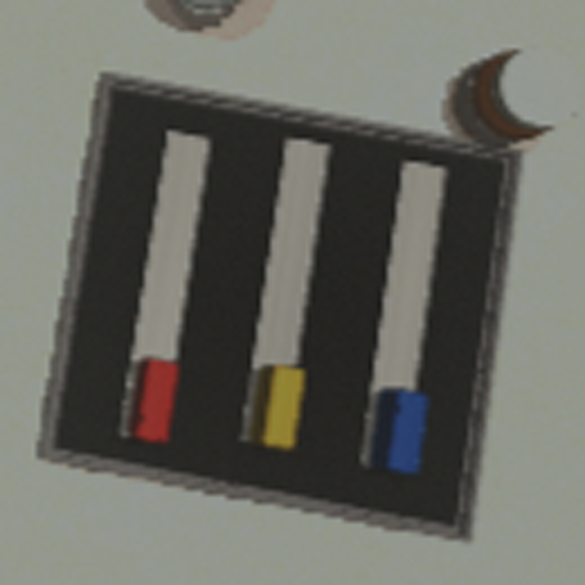

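Run:
```python
from h import *
def zc(p,z): return pixray('top',(195+(p[0]+.5)/4-.5,180+(p[1]+.5)/4-.5),z)
def zt(p,z): return pixray('top',(375+(p[0]+.5)/4.5-.5,220+(p[1]+.5)/4.5-.5),z)
b=[zc(p,45) for p in [(198,563),(413,520),(332,55),(123,95)]]
print('bed',np.round(b,1))
an=lambda a,b:np.degrees(np.arctan2(b[1]-a[1],b[0]-a[0]))
print(an(b[0],b[3]),an(b[1],b[2]),an(b[1],b[0])-90, np.linalg.norm(b[1]-b[0]),np.linalg.norm(b[3]-b[0]))
base=[zc(p,30) for p in [(150,587),(470,525),(380,38),(75,93)]]; print(np.round(base,1), an(base[0],base[3]),an(base[1],base[2]))
print('axis',zc((215,177),191), 'crank',zc((279,153),237))
t=[zt(p,10) for p in [(103,75),(522,150),(468,540),(40,458)]]; print('tray',np.round(t,1),np.mean(t,0),an(t[3],t[0]),an(t[2],t[1]),an(t[1],t[0])-90,an(t[2],t[3])-90)
g=[zt(p,10) for p in [(287,138),(330,143),(303,368),(257,365)]]; print('y',np.round(g,1),an(g[3],g[0]),an(g[2],g[1]), (g[0]+g[1])/2)
h=[zt(p,46) for p in [(263,367),(304,367),(297,449),(258,447)]]; print('h',np.round(h,1),np.mean(h,0),an(h[3],h[0]))
```

```text
bed [[422.6 175.7  45. ]
 [453.   40.3  45. ]
 [754.1 103.3  45. ]
 [724.  240.1  45. ]]
12.062344959985035 11.806561049987987 12.658272634388112 138.7171618712393 308.13493540317984
[[406.  208.2  30. ]
 [450.5   4.3  30. ]
 [770.1  73.1  30. ]
 [727.8 275.6  30. ]] 11.827833461068595 12.14051226718261
axis [646.19997136 152.71366431 191.        ] crank [652.61982274 110.76770478 237.        ]
tray [[ 652.4 -218.3   10. ]
 [ 613.7 -464.5   10. ]
 [ 388.3 -426.4   10. ]
 [ 428.  -181.6   10. ]] [ 520.62289896 -322.69411402   10.        ] -9.291995847283737 -9.595668056781252 -8.932168710136523 -9.203746520751807
y [[ 617.5 -326.6   10. ]
 [ 615.1 -351.9   10. ]
 [ 483.3 -333.8   10. ]
 [ 484.4 -307.2   10. ]] -8.296639634799483 -7.801612840535699 [ 616.29072279 -339.25508329   10.        ]
h [[ 483.1 -301.7   46. ]
 [ 483.7 -324.7   46. ]
 [ 438.2 -320.1   46. ]
 [ 438.7 -298.3   46. ]] [ 460.95821062 -311.19324201   46.        ] -4.373573284448336
```

>>> carry_out --targets '[[[0,0,-5],[25,33,3],87.8],[[0,0,-10],[55,73,6],87.8],[[0,0,-15],[85,113,8],87.8],[[0,0,-21],[115,153,10],87.8],[[0,0,-27],[145,193,12],87.8],[[0,0,-32],[170,226,14],87.8],[[0,0,-35],[188,249,16],87.8],[[0,0,-35],[188,249,17],87.8],[[0,0,-35],[188,249,17],87.8]]'

```text
t: 1.85
ee_pos: [463.9, -309.9, 200.7]
orientation: [-3.132, 0.241, -0.002]
ft_force: [0.4, -0.4, -0.0]
width: 87.6
```

Run:
```python
from h import *
o=monitor.get_obs(); print({k:np.round(o[k],3) for k in ['t','ee_pos','orientation','ft_force','qpos']})
m=vision.camera_model('wrist'); print(m); 
im=snap('wrist','w1.png')
for q in ['yellow_gauge','yellow_grip','yellow_tip']:
    r=place_of(q,'wrist'); print(q,[(round(d['confidence'],2),np.round(w('wrist',d['point']),1)) for d in r[:2]])
```

```text
{'t': np.float64(1.85), 'ee_pos': array([ 463.936, -309.929,  200.676]), 'orientation': array([-3.132e+00,  2.410e-01, -2.000e-03]), 'ft_force': array([ 0.359, -0.4  , -0.019]), 'qpos': array([-6.110e-01,  3.040e-01,  1.765e+00,  1.000e-03,  1.072e+00,
        1.113e+00])}
{'K': array([[371.64829954,   0.        , 323.5994401 ],
       [  0.        , 371.64829954, 245.23029385],
       [  0.        ,   0.        ,   1.        ]]), 'rvec': array([-1.91168797,  2.23238186,  0.32084696]), 'tvec': array([-234.17771751,  447.11640449,  550.14802592])}
yellow_gauge []
yellow_grip [(0.84, array([ 458.1, -316.4,   26.9])), (0.49, array([ 5.260e+02, -3.254e+02,  1.000e-01]))]
yellow_tip [(0.72, array([ 611.9, -344.2,    1.8]))]
```

View pics/w1.png

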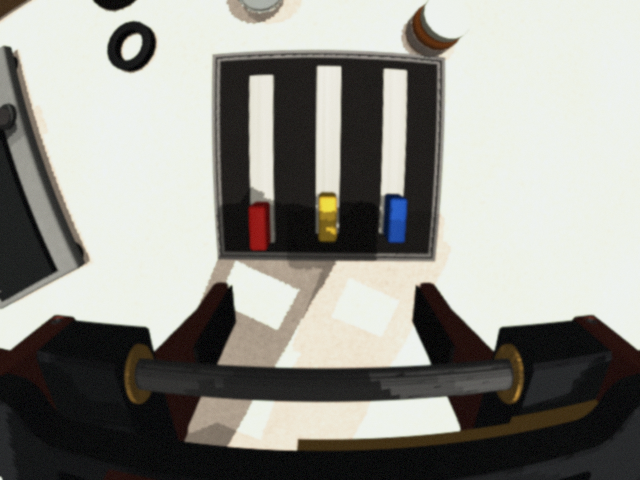

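```bash
cat >> h.py <<'E'
def fray(m,uv,z):
    R=cv2.Rodrigues(np.array(m['rvec'],float))[0];t=np.array(m['tvec'],float).ravel();K=m['K']
    c=-R.T@t; x=(uv[0]-K[0,2])/K[0,0]; y=(uv[1]-K[1,2])/K[1,1]; r=np.hypot(x,y)
    d=R.T@np.array([x/r*np.sin(r),y/r*np.sin(r),np.cos(r)]); return c+d*(z-c[2])/d[2]
def fproj(m,P):
    R=cv2.Rodrigues(np.array(m['rvec'],float))[0];t=np.array(m['tvec'],float).ravel();K=m['K']
    q=np.atleast_2d(P)@R.T+t; n=np.hypot(q[:,0],q[:,1]); th=np.arctan2(n,q[:,2])
    return np.c_[K[0,2]+K[0,0]*th*q[:,0]/n, K[1,2]+K[1,1]*th*q[:,1]/n]
E
python3 - <<'E'
from h import *
a=cv2.imread('pics/w1.png'); m=vision.camera_model('wrist')
R=cv2.Rodrigues(m['rvec'])[0]; print('cam',-R.T@m['tvec'], 'axis',R[2])
cv2.imwrite('pics/w1z.png',cv2.resize(a[55:265,280:380],None,fx=3,fy=2.85,interpolation=cv2.INTER_CUBIC))
def gauge(g,yaw):
    c,s=np.cos(yaw),np.sin(yaw)
    return lambda p: np.array([g[0]+c*p[0]-s*p[1],g[1]+s*p[0]+c*p[1],4+p[2]])
f=gauge((525,-325.5),np.radians(-9))
print(fproj(m,np.array([f(p) for p in [(90,12.5,6),(90,-12.5,6),(-44,9,42),(-44,-9,42),(-90,-9,42),(-90,9,42)]])))
E
```

```text
cam [ 538.06639484 -325.41450004  401.15532865] axis [-0.27957615  0.04449993 -0.95909172]
[[313.25564501  66.28767705]
 [337.47760618  66.27819871]
 [316.46290652 197.61285042]
 [335.10814159 197.58376072]
 [334.85811369 243.33835466]
 [316.77029891 243.37520139]]
```

View pics/w1z.png

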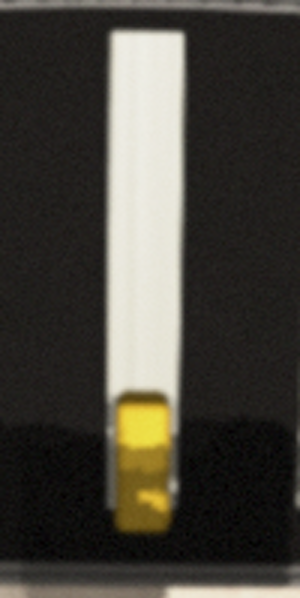

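>>> carry_out --targets '[[[0,0,-0.8],[-1.4,-3.5,-35],60],[[0,0,-0.8],[-1.4,-3.5,-75],60],[[0,0,-0.8],[-1.4,-3.5,-110],60],[[0,0,-0.8],[-1.4,-3.5,-110],60]]'

```text
t: 2.38
ee_pos: [454.9, -314.9, 83.9]
orientation: [-3.124, 0.273, 0.015]
ft_force: [-0.6, 1.1, -0.2]
width: 64.8
```

Run:
```python
from h import *
o=monitor.get_obs(); print({k:np.round(o[k],3) for k in ['t','ee_pos','orientation','ft_force','width']})
im=snap('wrist','w2.png')
for q in ['yellow_grip','yellow_tip']:
    r=place_of(q,'wrist'); print(q,[(round(d['confidence'],2),np.round(w('wrist',d['point']),1)) for d in r[:2]])
```

```text
{'t': np.float64(2.383), 'ee_pos': array([ 454.852, -314.9  ,   83.945]), 'orientation': array([-3.124,  0.273,  0.015]), 'ft_force': array([-0.614,  1.123, -0.159]), 'width': np.float64(64.77)}
yellow_grip [(0.63, array([ 465.8, -317.3,   34. ]))]
yellow_tip [(0.96, array([ 623.3, -340.2,   14.9])), (0.41, array([ 539.9, -258.8,   10.4]))]
```

View pics/w2.png

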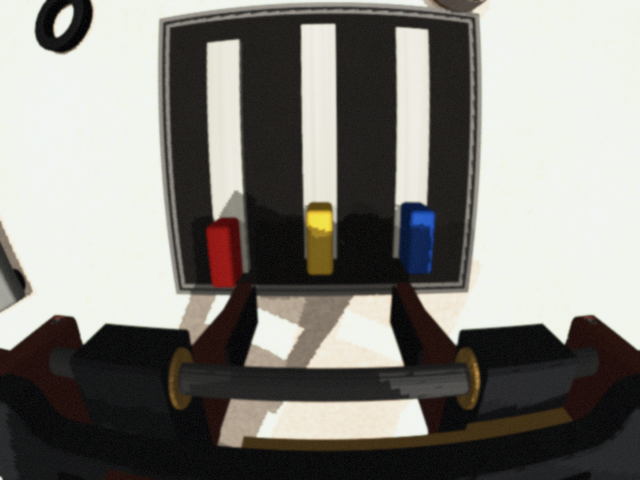

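Run:
```python
from h import *
im=snap('wrist','w3.png')
o=monitor.get_obs(); print({k:np.round(o[k],3) for k in ['t','ee_pos','orientation','ft_force','width']})
m=vision.camera_model('wrist')
for u in [(306,204),(332,204),(332,274),(308,274)]: print(u,np.round(fray(m,u,46),1))
cv2.imwrite('pics/w3z.png',cv2.resize(im[190:300,230:430,::-1],None,fx=4,fy=4,interpolation=cv2.INTER_CUBIC))
```

```text
{'t': np.float64(2.583), 'ee_pos': array([ 460.918, -318.086,   92.01 ]), 'orientation': array([ 3.128, -0.272,  0.004]), 'ft_force': array([-0.549, -0.524,  1.257]), 'width': np.float64(60.367)}
(306, 204) [ 496.8 -311.7   46. ]
(332, 204) [ 493.8 -329.    46. ]
(332, 274) [ 444.2 -320.6   46. ]
(308, 274) [ 447.1 -303.8   46. ]
```

View pics/w3z.png

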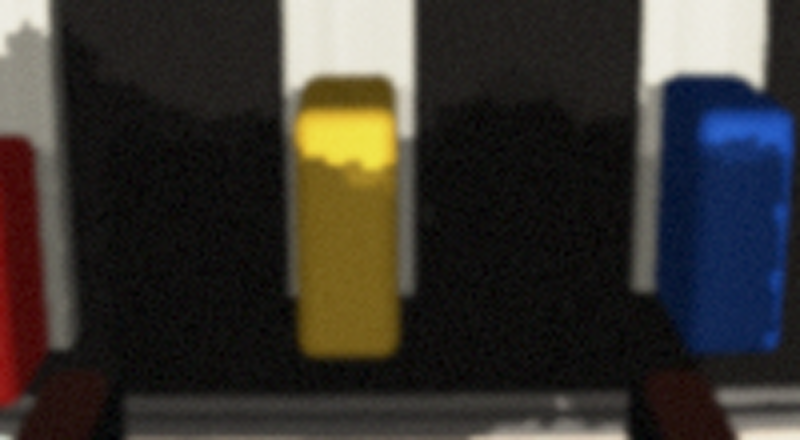

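Run:
```python
from h import *
m=vision.camera_model('wrist')
P=[fray(m,u,46) for u in [(304.3,218),(329,218),(330,279),(304.6,279)]]; print(np.round(P,1),np.mean(P,0))
print(monitor.get_obs()['ee_pos'])
```

```text
[[ 487.5 -308.8   46. ]
 [ 484.6 -325.4   46. ]
 [ 440.6 -318.6   46. ]
 [ 443.8 -300.7   46. ]] [ 464.12451124 -313.36410682   46.        ]
[ 460.91845859 -318.08604716   92.00985112]
```

>>> carry_out --targets '[[[0,0,0],[3,1.5,-20],60],[[0,0,0],[3,1.5,-45],50],[[0,0,0],[3,1.5,-62],45],[[0,0,0],[3,1.5,-73],40],[[0,0,0],[3,1.5,-73],20],[[0,0,0],[3,1.5,-73],0],[[0,0,0],[3,1.5,-73],0],[[0,0,0],[3,1.5,-73],0],[[0,0,0],[3,1.5,-73],0]]'

```text
t: 3.33
ee_pos: [463.8, -315.5, 18.3]
orientation: [3.129, -0.27, 0.003]
ft_force: [0.2, -0.3, 0.1]
width: 10.4
```

Run:
```python
from h import *
im=snap('wrist','w4.png')
o=monitor.get_obs(); print({k:np.round(o[k],3) for k in ['t','ee_pos','orientation','ft_force','width']})
```

```text
{'t': np.float64(3.383), 'ee_pos': array([ 463.64 , -315.414,   18.048]), 'orientation': array([ 3.129e+00, -2.700e-01,  2.000e-03]), 'ft_force': array([-0.049,  0.609,  0.052]), 'width': np.float64(6.23)}
```

View pics/w4.png

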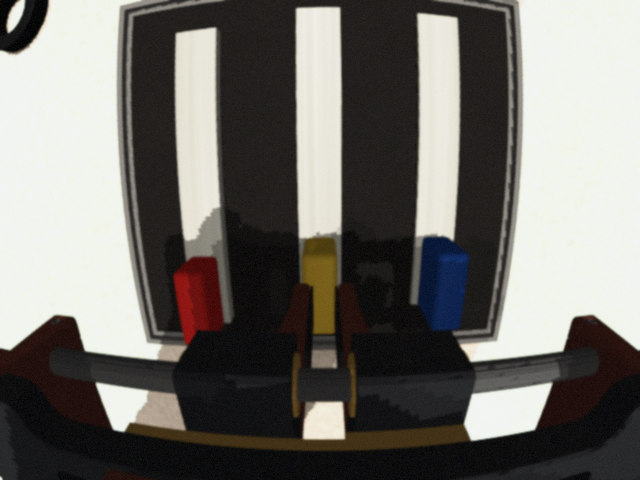

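Run:
```python
from h import *
im=snap('wrist','w5.png')
o=monitor.get_obs(); print({k:np.round(o[k],3) for k in ['t','ee_pos','orientation','ft_force','width']})
m=vision.camera_model('wrist'); R=cv2.Rodrigues(m['rvec'])[0]; print('cam',-R.T@m['tvec'])
p=o['ee_pos']; print(fproj(m,[p,p+[0,0,19],p+[0,0,28],p+[0,0,60]]))
cv2.imwrite('pics/w5z.png',cv2.resize(im[200:400,220:420,::-1],None,fx=3,fy=3,interpolation=cv2.INTER_CUBIC))
P=[fray(m,u,46) for u in [(302,253),(337,253),(335,333),(313,333)]]; print(np.round(P,1))
```

```text
{'t': np.float64(3.433), 'ee_pos': array([ 463.472, -315.305,   17.829]), 'orientation': array([ 3.129e+00, -2.700e-01,  2.000e-03]), 'ft_force': array([-0.218,  0.143, -0.392]), 'width': np.float64(2.526)}
cam [ 540.26119618 -327.87657505  219.12686191]
[[324.75238463 276.17387198]
 [324.88075467 289.02056531]
 [324.94954705 295.93288114]
 [325.24811281 326.16436778]]
[[ 488.1 -308.2   46. ]
 [ 485.1 -325.    46. ]
 [ 441.1 -316.9   46. ]
 [ 443.2 -305.3   46. ]]
```

View pics/w5z.png

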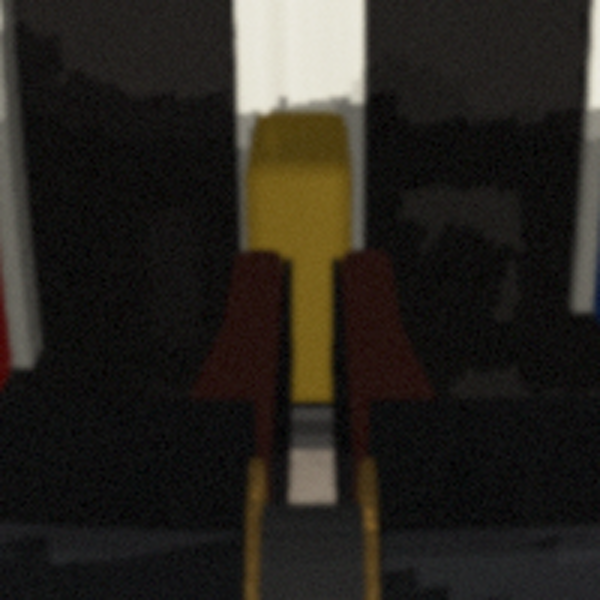

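The wrist view shows the fingers at (303..347, 290) over the yellow handle. The opening reads 2.5 mm, though, which is narrower than the handle, so I'll check from the scene camera before moving.

Run:
```python
from h import *
o=monitor.get_obs(); print({k:np.round(o[k],3) for k in ['t','ee_pos','ft_force','width']})
im=snap('scene','s5.png')
im2=snap('wrist','w6.png')
o=monitor.get_obs(); print({k:np.round(o[k],3) for k in ['t','ee_pos','ft_force','width']})
a=cv2.resize(im[160:290,130:290,::-1],None,fx=5,fy=4.6,interpolation=cv2.INTER_CUBIC); cv2.imwrite('pics/s5z.png',a)
cv2.imwrite('pics/w6z.png',cv2.resize(im2[200:400,220:420,::-1],None,fx=3,fy=3,interpolation=cv2.INTER_CUBIC))
```

```text
{'t': np.float64(3.433), 'ee_pos': array([ 463.472, -315.305,   17.829]), 'ft_force': array([-0.218,  0.143, -0.392]), 'width': np.float64(2.526)}
{'t': np.float64(3.533), 'ee_pos': array([ 463.186, -315.113,   17.426]), 'ft_force': array([-0.532,  0.364,  0.43 ]), 'width': np.float64(0.215)}
```

View pics/s5z.png

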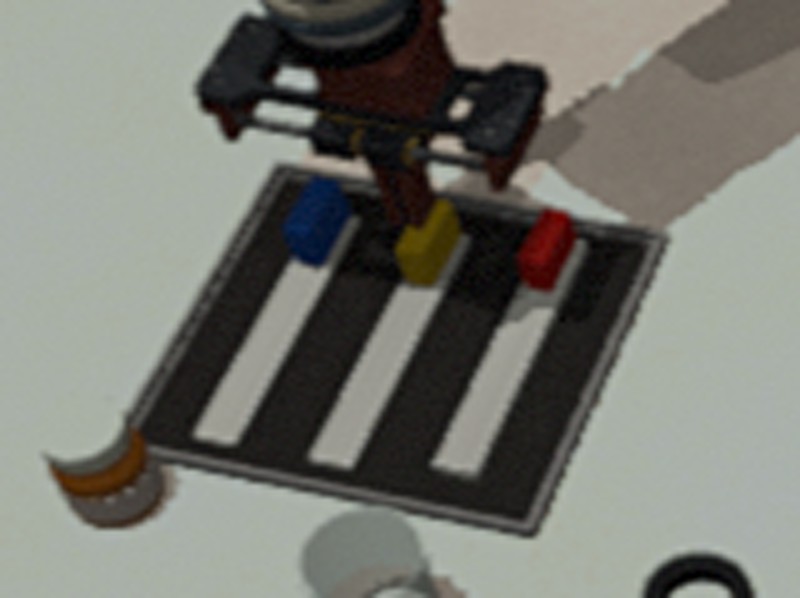

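View pics/w6z.png

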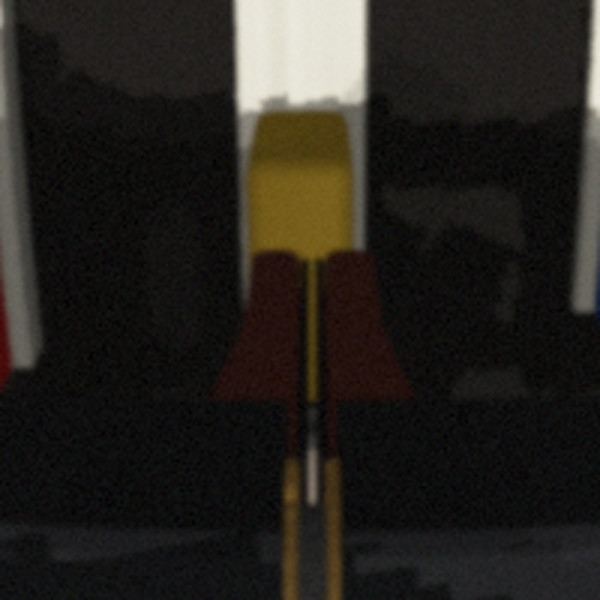

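Run:
```python
from h import *
print(np.round(proj('scene',[[463.3,-315.2,z] for z in (18,28,46,60,80)]),1))
# start: tool y dir at yaw 25.9-90
d=np.array([np.cos(np.radians(-64.1)),np.sin(np.radians(-64.1)),0])
for z in (182,210,230): 
  P=np.array([273.2,-561.4,z]); print(z,np.round(proj('scene',[P,P+44*d,P-44*d]),1))
a=cv2.imread('pics/scene0.png'); cv2.imwrite('pics/s0z.png',cv2.resize(a[40:140,60:180],None,fx=6,fy=6,interpolation=cv2.INTER_CUBIC))
```

```text
[[215.8 214.1]
 [215.1 212. ]
 [213.9 208.1]
 [213.  205. ]
 [211.6 200.5]]
182 [[135.1 121.9]
 [119.7 125.7]
 [150.4 118.1]]
210 [[131.9 114.3]
 [116.1 118.2]
 [147.5 110.5]]
230 [[129.5 108.7]
 [113.6 112.6]
 [145.3 104.9]]
```

View pics/s0z.png

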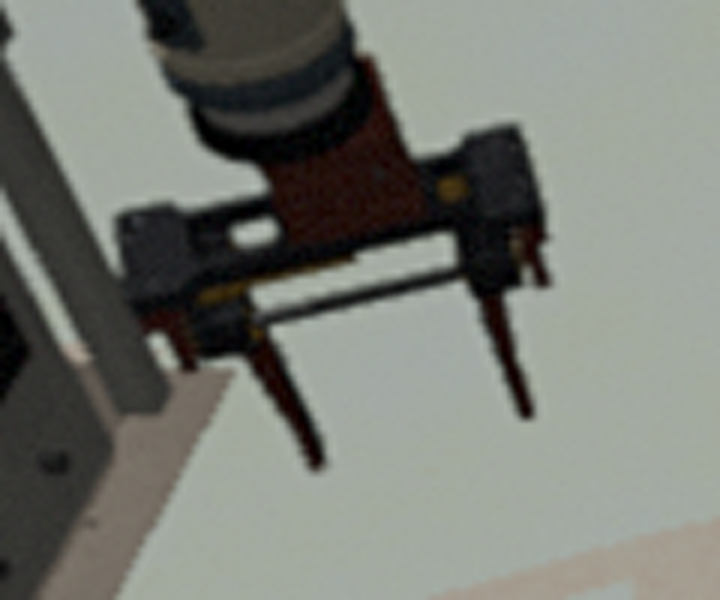

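The scene camera puts the fingertips about 30 mm above the reported TCP, and the closed fingers are hovering just over the handle top. I'll touch down gently on the handle to measure the true tool length.

>>> carry_out --targets '[[[0,0,0],[0,0,-1],0],[[0,0,0],[0,0,-1],0],[[0,0,0],[0,0,-1],0]]'

```text
t: 3.78
ee_pos: [462.9, -314.9, 15.9]
orientation: [-3.13, 0.27, 0.0]
ft_force: [-0.3, -0.1, -0.9]
width: 0.2
```

>>> carry_out --targets '[[[0,0,0],[0,0,-1],0],[[0,0,0],[0,0,-1],0]]'

```text
t: 3.95
ee_pos: [462.9, -314.9, 14.8]
orientation: [-3.13, 0.27, 0.0]
ft_force: [0.7, -0.3, 0.4]
width: 0.8
```

>>> carry_out --targets '[[[0,0,0],[0,0,-1],0],[[0,0,0],[0,0,-1],0]]'

```text
t: 4.12
ee_pos: [462.9, -314.9, 13.9]
orientation: [-3.13, 0.27, 0.0]
ft_force: [-0.1, -1.0, 0.5]
width: 0.7
```

>>> carry_out --targets '[[[0,0,0],[0,0,-1],0],[[0,0,0],[0,0,-1],0]]'

```text
t: 4.28
ee_pos: [463.0, -315.0, 12.9]
orientation: [-3.13, 0.27, 0.0]
ft_force: [0.7, 0.7, 0.2]
width: 0.3
```

>>> carry_out --targets '[[[0,0,0],[0,0,-1],0],[[0,0,0],[0,0,-1],0]]'

```text
t: 4.45
ee_pos: [463.0, -314.9, 11.9]
orientation: [-3.13, 0.27, 0.0]
ft_force: [0.3, 0.8, 0.6]
width: 0.4
```

>>> carry_out --targets '[[[0,0,0],[0,0,-1],0],[[0,0,0],[0,0,-1],0]]'

```text
t: 4.62
ee_pos: [463.0, -314.9, 10.9]
orientation: [-3.13, 0.27, 0.0]
ft_force: [0.1, 0.9, 0.3]
width: 0.1
```

>>> carry_out --targets '[[[0,0,0],[0,0,-1],0],[[0,0,0],[0,0,-1.5],0]]'

```text
t: 4.78
ee_pos: [463.0, -315.0, 9.5]
orientation: [-3.13, 0.27, -0.0]
ft_force: [-0.6, 0.3, -0.0]
width: 0.4
```

>>> carry_out --targets '[[[0,0,0],[0,0,-1],0],[[0,0,0],[0,0,-1.5],0]]'

```text
t: 4.95
ee_pos: [463.0, -314.9, 7.9]
orientation: [-3.13, 0.27, 0.0]
ft_force: [0.6, -0.7, 0.3]
width: 0.3
```

Run:
```python
from h import *
o=monitor.get_obs(); print({k:np.round(o[k],3) for k in ['t','ee_pos','ft_force','width']})
im=snap('scene','s7.png')
a=cv2.resize(im[160:260,170:260,::-1],None,fx=8,fy=6,interpolation=cv2.INTER_CUBIC); cv2.imwrite('pics/s7z.png',a)
im2=snap('wrist','w7.png')
cv2.imwrite('pics/w7z.png',cv2.resize(im2[200:400,220:420,::-1],None,fx=3,fy=3,interpolation=cv2.INTER_CUBIC))
```

```text
{'t': np.float64(4.95), 'ee_pos': array([ 462.977, -314.932,    7.921]), 'ft_force': array([ 0.625, -0.676,  0.292]), 'width': np.float64(0.269)}
```

View pics/s7z.png

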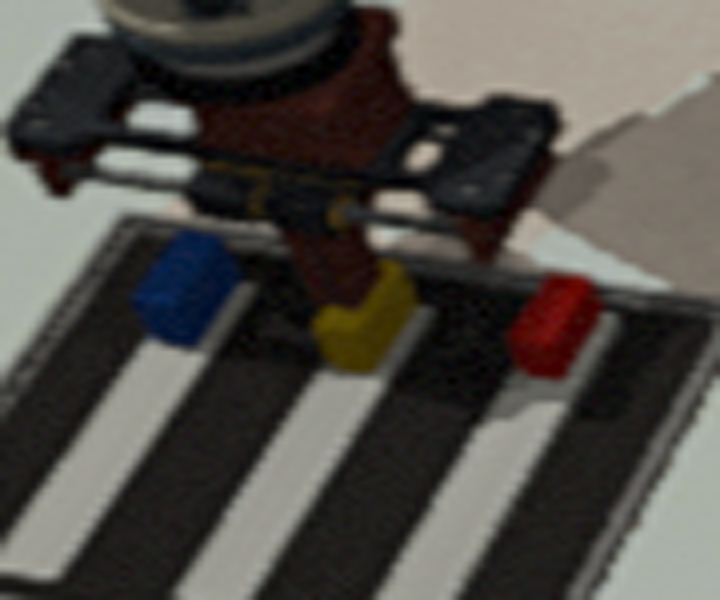

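View pics/w7z.png

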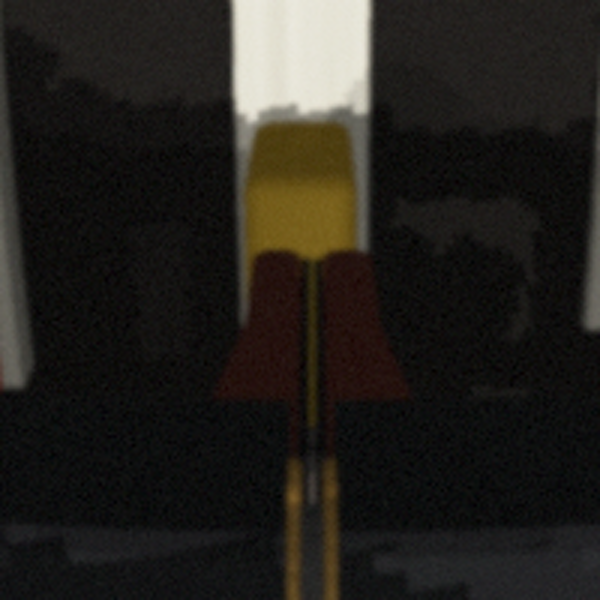

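Run:
```python
from h import *
f=np.array([np.cos(np.radians(-9.8)),np.sin(np.radians(-9.8)),0])
for z in (40,46,50,55): print(z,np.round(proj('scene',[np.array([463,-315,z])+e*f for e in(-10,0,10)]),1).tolist())
m=vision.camera_model('wrist'); p=monitor.get_obs()['ee_pos']
for dz in (25,31,38,45,52): print(dz,np.round(fproj(m,[p+e*f+[0,0,dz] for e in(-10,0,10)]),1).tolist())
d=np.array([np.cos(np.radians(-64.1)),np.sin(np.radians(-64.1)),0]);g=np.array([np.cos(np.radians(25.9)),np.sin(np.radians(25.9)),0])
for z in (210,220,230,240): 
  P=np.array([273.2,-561.4,z]); print(z,np.round(proj('scene',[P,P+10*g,P+44*d+10*g,P-44*d+10*g]),1).tolist())
```

```text
40 [[215.7, 206.7], [214.4, 209.3], [213.1, 211.9]]
46 [[215.3, 205.4], [214.0, 208.0], [212.7, 210.6]]
50 [[215.1, 204.5], [213.8, 207.1], [212.4, 209.8]]
55 [[214.7, 203.4], [213.4, 206.0], [212.1, 208.7]]
25 [[324.8, 310.9], [324.8, 293.7], [324.8, 275.7]]
31 [[324.9, 316.1], [324.9, 298.5], [324.8, 280.1]]
38 [[324.9, 322.6], [324.9, 304.5], [324.9, 285.6]]
45 [[325.0, 329.5], [325.0, 310.9], [324.9, 291.4]]
52 [[325.0, 336.9], [325.0, 317.9], [325.0, 297.8]]
210 [[131.9, 114.3], [132.4, 116.5], [116.6, 120.4], [148.0, 112.7]]
220 [[130.7, 111.5], [131.2, 113.7], [115.3, 117.6], [146.9, 109.9]]
230 [[129.5, 108.7], [130.0, 110.9], [114.0, 114.8], [145.8, 107.1]]
240 [[128.3, 105.9], [128.8, 108.1], [112.7, 112.0], [144.7, 104.2]]
```

>>> carry_out --targets '[[[0,0,0],[0,0,-1],0],[[0,0,0],[0,0,-1],0]]'

```text
t: 5.22
ee_pos: [463.0, -314.9, 7.0]
orientation: [-3.13, 0.27, 0.0]
ft_force: [0.2, -0.7, -0.6]
width: 0.6
```

>>> carry_out --targets '[[[0,0,0],[0,0,-1],0],[[0,0,0],[0,0,-1],0]]'

```text
t: 5.38
ee_pos: [463.1, -315.0, 6.7]
orientation: [3.13, -0.27, -0.0]
ft_force: [-1.8, 1.1, 8.2]
width: 0.6
```

>>> carry_out --targets '[[[0,0,0],[0,0,-1],0],[[0,0,0],[0,0,-1],0]]'

```text
t: 5.55
ee_pos: [463.1, -315.1, 6.7]
orientation: [3.13, -0.27, 0.0]
ft_force: [-4.6, 2.7, 17.9]
width: 0.7
```

Contact came at a reported z of 6.7, with the handle top at 46. So the real fingertips sit about 39 mm above the reported TCP, and I'll correct for that from here on.

>>> carry_out --targets '[[[0,0,0],[0.5,0.5,12],45],[[0,0,0],[0.5,0.5,12],45],[[0,0,0],[0.5,0.5,12],45],[[0,0,0],[0.5,0.5,12],45],[[0,0,0],[0.5,0.5,12],45],[[0,0,0],[0.5,0.5,12],45]]'

```text
t: 6.05
ee_pos: [463.3, -314.3, 16.6]
orientation: [-3.13, 0.27, 0.001]
ft_force: [0.5, 0.1, 0.8]
width: 37.3
```

>>> carry_out --targets '[[[0,0,0],[0,0,-10],45],[[0,0,0],[0,0,-22],45],[[0,0,0],[0,0,-32],45],[[0,0,0],[0,0,-39],45],[[0,0,0],[0,0,-41],45],[[0,0,0],[0,0,-41],45]]'

```text
t: 6.55
ee_pos: [462.8, -314.0, -25.2]
orientation: [-3.129, 0.27, 0.003]
ft_force: [0.1, -0.3, 0.3]
width: 44.6
```

>>> carry_out --targets '[[[0,0,0],[0,0,0],15],[[0,0,0],[0,0,0],0],[[0,0,0],[0,0,0],0],[[0,0,0],[0,0,0],0],[[0,0,0],[0,0,0],0],[[0,0,0],[0,0,0],0]]'

```text
t: 7.05
ee_pos: [463.8, -314.7, -23.5]
orientation: [3.13, -0.27, 0.001]
ft_force: [-0.8, 0.7, 3.0]
width: 17.7
```

Run:
```python
from h import *
im2=snap('wrist','w8.png')
o=monitor.get_obs(); print({k:np.round(o[k],3) for k in ['t','ee_pos','orientation','ft_force','width']})
```

```text
{'t': np.float64(7.1), 'ee_pos': array([ 463.795, -314.648,  -23.489]), 'orientation': array([ 3.13e+00, -2.70e-01,  1.00e-03]), 'ft_force': array([-0.649,  0.384,  3.314]), 'width': np.float64(18.019)}
```

View pics/w8.png

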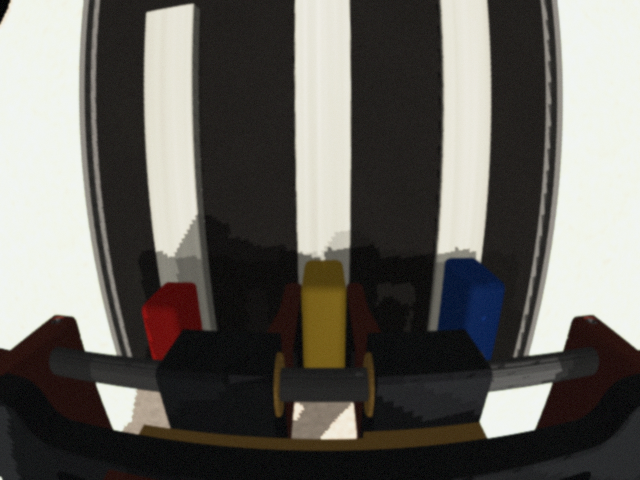

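>>> carry_out --targets '[[[0,0,0],[0,0,10],0],[[0,0,0],[0,0,30],0],[[0,0,0],[0,0,60],0],[[0,0,0],[0,0,90],0],[[0,0,1],[-2,20,101],0],[[0,0,4],[-4,50,101],0],[[0,0,7],[-6,85,101],0],[[0,0,10],[-8,120,101],0],[[0,0,13],[-10,155,101],0],[[0,0,15],[-12,190,101],0]]'

```text
t: 7.93
ee_pos: [451.1, -123.1, 77.7]
orientation: [3.138, 0.144, 0.001]
ft_force: [1.3, 0.4, -1.4]
width: 17.9
```

>>> carry_out --targets '[[[0,0,2],[-2,35,0],0],[[0,0,4],[-4,70,0],0],[[0,0,6],[-6,105,0],0],[[0,0,6.8],[-8,140,0],0],[[0,0,6.8],[-10,175,0],0],[[0,0,6.8],[-11,205,0],0],[[0,0,6.8],[-12,225,0],0],[[0,0,6.8],[-12,233,0],0],[[0,0,6.8],[-12,233,0],0],[[0,0,6.8],[-12,233,0],0]]'

```text
t: 8.77
ee_pos: [439.5, 108.2, 77.3]
orientation: [3.124, 0.328, 0.0]
ft_force: [0.2, -1.1, -0.8]
width: 17.7
```

Run:
```python
from h import *
o=monitor.get_obs(); print({k:np.round(o[k],3) for k in ['t','ee_pos','orientation','ft_force','width']})
im2=snap('wrist','w9.png')
for q in ['coater','knife_edge','wheel_axis','crank_grip','yellow_tip','yellow_grip']:
    r=place_of(q,'wrist'); print(q,[(round(d['confidence'],2),np.round(w('wrist',d['point']),1)) for d in r[:2]])
o=monitor.get_obs(); print({k:np.round(o[k],3) for k in ['t','ee_pos','orientation','ft_force','width']})
m=vision.camera_model('wrist'); print(m['rvec'],m['tvec'])
```

```text
{'t': np.float64(8.767), 'ee_pos': array([439.477, 108.245,  77.283]), 'orientation': array([3.124, 0.328, 0.   ]), 'ft_force': array([ 0.249, -1.056, -0.77 ]), 'width': np.float64(17.722)}
coater [(0.3, array([444.3, 388.1,  -2.2]))]
knife_edge []
wheel_axis [(0.6, array([ 695.6, -122.2,   -1. ]))]
crank_grip [(0.35, array([506. , 121.1, 102.8]))]
yellow_tip []
yellow_grip [(0.8, array([440.3, 106.4, 129.8]))]
{'t': np.float64(9.117), 'ee_pos': array([439.59 , 107.752,  77.064]), 'orientation': array([ 3.125,  0.325, -0.   ]), 'ft_force': array([ 0.045,  0.086, -1.436]), 'width': np.float64(17.597)}
[-2.2566872   1.83295285  0.26482784] [ 15.79047266 430.20959213 417.02493606]
```

View pics/w9.png

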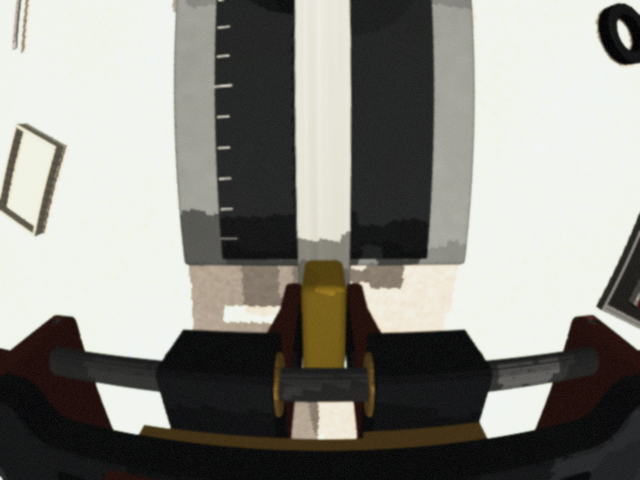

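The wrist view shows the blade (295–350, 0–262) roughly centred on the dark bed (220–430) and parallel to it.

```bash
python3 - <<'E'
from h import *
m=vision.camera_model('wrist')
an=lambda a,b:np.degrees(np.arctan2(b[1]-a[1],b[0]-a[0]))
L0,R0,L1,R1=[fray(m,u,45) for u in [(222,262),(428,258),(215.5,60),(434,60)]]
print(np.round([L0,R0,L1,R1],1)); print('yaw',an(L0,L1),an(R0,R1),an(R0,L0)-90,np.linalg.norm(L0-R0))
yaw=np.radians(12); e=np.array([np.cos(yaw),np.sin(yaw),0]); print('origin',(L0+R0)/2+215*e)
g=[fray(m,u,105+6) for u in [(296.5,60),(350.5,60),(298,240),(350,240)]]; print('blade yaw',an(g[2],g[0]),an(g[3],g[1]), np.round(g,1))
E
python3 -c "
import cv2
a=cv2.imread('pics/w9.png');cv2.imwrite('pics/w9z.png',cv2.resize(a[0:280,200:450],None,fx=2.4,fy=2.1))"
```

```text
[[422.9 175.4  45. ]
 [454.5  38.8  45. ]
 [554.4 202.2  45. ]
 [582.9  66.7  45. ]]
yaw 11.514939168615074 12.243829102313171 13.001063113618017 140.16294158548124
origin [648.98969008 151.81934932  45.        ]
blade yaw 11.831959998997755 12.148875396912315 [[549.  143.3 111. ]
 [553.9 120.  111. ]
 [467.9 126.4 111. ]
 [472.9 102.5 111. ]]
```

View pics/w9z.png

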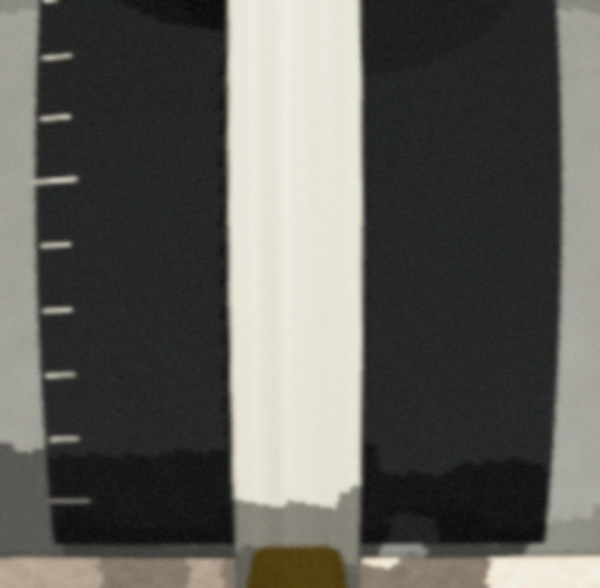

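>>> carry_out --targets '[[[0,0,0],[1,0.5,-15],0],[[0,0,0],[1,0.5,-32],0],[[0,0,0],[1,0.5,-46],0],[[0,0,0],[1,0.5,-54],0],[[0,0,0],[1,0.5,-57],0],[[0,0,0],[1,0.5,-57],0],[[0,0,0],[1,0.5,-57],0]]'

```text
t: 9.7
ee_pos: [440.8, 109.0, 20.4]
orientation: [-3.125, -0.327, -0.0]
ft_force: [-0.6, -0.9, -0.3]
width: 17.8
```

>>> carry_out --targets '[[[0,0,0],[0,0,-1],0],[[0,0,0],[0,0,-1.5],0],[[0,0,0],[0,0,-1.5],0]]'

```text
t: 9.95
ee_pos: [440.9, 109.1, 19.0]
orientation: [-3.124, -0.327, -0.001]
ft_force: [-1.0, 0.2, -1.0]
width: 18.2
```

>>> carry_out --targets '[[[0,0,0],[0,0,-0.5],0],[[0,0,0],[0,0,-1],0],[[0,0,0],[0,0,-1],0]]'

```text
t: 10.2
ee_pos: [440.5, 109.0, 17.6]
orientation: [-3.125, -0.327, -0.0]
ft_force: [-0.1, -0.4, -1.3]
width: 18.2
```

>>> carry_out --targets '[[[0,0,0],[0,0,-0.5],0],[[0,0,0],[0,0,-0.7],0],[[0,0,0],[0,0,-0.7],0]]'

```text
t: 10.45
ee_pos: [440.6, 109.0, 17.5]
orientation: [-3.124, -0.327, -0.0]
ft_force: [-2.4, -0.5, 9.2]
width: 18.2
```

>>> carry_out --targets '[[[0,0,0],[0,0,-0.5],0],[[0,0,0],[0,0,-0.7],0],[[0,0,0],[0,0,-0.7],0]]'

```text
t: 10.7
ee_pos: [440.6, 109.1, 17.4]
orientation: [-3.124, -0.327, -0.001]
ft_force: [-5.6, -0.9, 20.6]
width: 17.7
```

>>> carry_out --targets '[[[0,0,0],[0,0,1.2],0],[[0,0,0],[0,0,1.2],26],[[0,0,0],[0,0,1.2],26],[[0,0,0],[0,0,1.2],26],[[0,0,0],[0,0,1.2],0],[[0,0,0],[0,0,1.2],0],[[0,0,0],[0,0,1.2],0]]'

```text
t: 11.28
ee_pos: [440.4, 109.0, 17.2]
orientation: [3.125, 0.327, -0.001]
ft_force: [0.9, -0.3, -1.2]
width: 17.7
```

Run:
```python
from h import *
im2=snap('wrist','w10.png'); s=snap('scene','s10.png'); snap('top','t10.png')
o=monitor.get_obs(); print({k:np.round(o[k],3) for k in ['t','ee_pos','orientation','ft_force','width']})
cv2.imwrite('pics/s10z.png',cv2.resize(s[190:330,310:440,::-1],None,fx=4.5,fy=4.2,interpolation=cv2.INTER_CUBIC))
```

```text
{'t': np.float64(11.433), 'ee_pos': array([440.39 , 108.973,  17.243]), 'orientation': array([ 3.125e+00,  3.270e-01, -1.000e-03]), 'ft_force': array([-0.386,  0.452, -0.872]), 'width': np.float64(17.827)}
```

View pics/s10z.png

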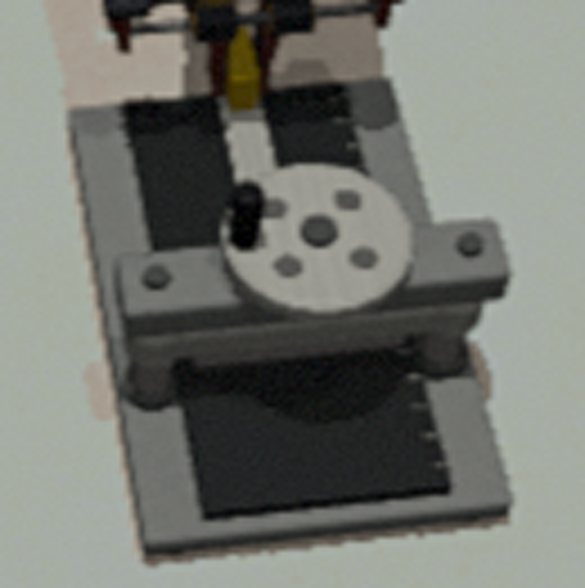

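View pics/w10.png

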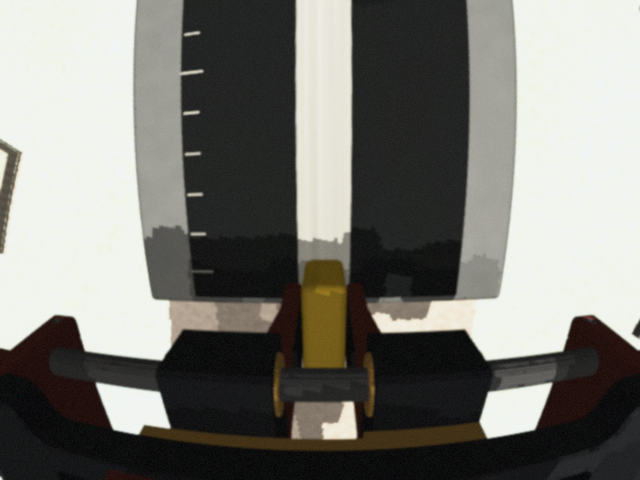

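>>> carry_out --targets '[[[0,0,0],[5,1,0],0],[[0,0,0],[13,2.8,0],0],[[0,0,0],[23,4.9,0],0],[[0,0,0],[33,7,0],0],[[0,0,0],[39,8.3,0],0],[[0,0,0],[43,9.1,0],0]]'

```text
t: 11.93
ee_pos: [485.3, 118.5, 17.4]
orientation: [-3.124, -0.327, -0.002]
ft_force: [0.0, 0.5, -1.1]
width: 17.6
```

>>> carry_out --targets '[[[0,0,0],[3,0.6,0],0],[[0,0,0],[8,1.7,0],0],[[0,0,0],[13,2.8,0],0],[[0,0,0],[18,3.8,0],0],[[0,0,0],[21,4.5,0],0],[[0,0,0],[21,4.5,0],0]]'

```text
t: 12.43
ee_pos: [505.6, 122.8, 17.4]
orientation: [-3.124, -0.327, -0.002]
ft_force: [0.5, -0.0, -1.1]
width: 17.7
```

>>> carry_out --targets '[[[0,0,0],[5,1,0],0],[[0,0,0],[10,2.1,0],0],[[0,0,0],[15,3.2,0],0],[[0,0,0],[17,3.6,0],0],[[0,0,0],[17,3.6,0],0]]'

```text
t: 12.85
ee_pos: [522.4, 126.4, 17.4]
orientation: [-3.124, -0.327, -0.001]
ft_force: [0.8, -0.1, -1.4]
width: 18.1
```

Run:
```python
from h import *
im2=snap('wrist','w11.png'); s=snap('scene','s11.png')
o=monitor.get_obs(); print({k:np.round(o[k],3) for k in ['t','ee_pos','orientation','ft_force','width']})
cv2.imwrite('pics/s11z.png',cv2.resize(s[190:330,310:440,::-1],None,fx=4.5,fy=4.2,interpolation=cv2.INTER_CUBIC))
p=o['ee_pos']-[648,152,0]; c,sn=np.cos(np.radians(12)),np.sin(np.radians(12)); print(p[0]*c+p[1]*sn+157,-p[0]*sn+p[1]*c)
```

```text
{'t': np.float64(12.95), 'ee_pos': array([521.454, 126.175,  17.222]), 'orientation': array([ 3.125,  0.327, -0.   ]), 'ft_force': array([ 0.074, -0.845, -1.472]), 'width': np.float64(17.643)}
27.849860089166754 1.0500774262785129
```

View pics/s11z.png

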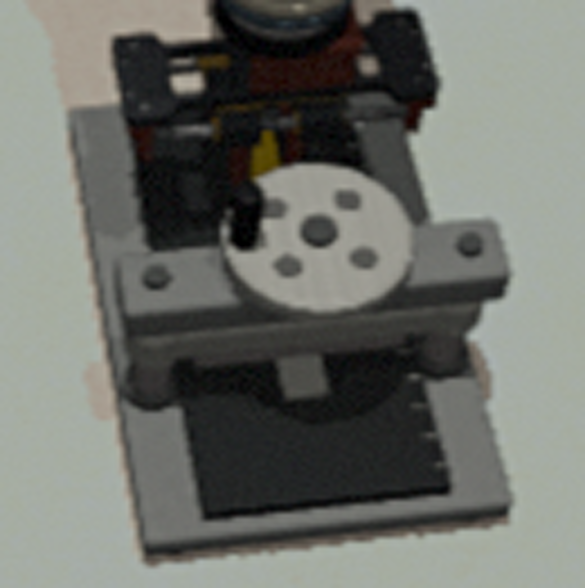

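View pics/w11.png

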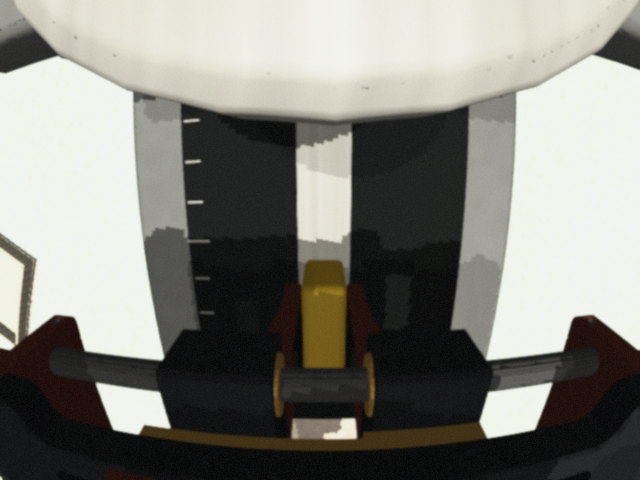

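Wrist and scene views show the blade flat on the bed with its tip about 25 mm past the bridge shadow (scene zoom 305,375). Now I'll release it and go to the crank.

>>> carry_out --targets '[[[0,0,0],[0,0,0.5],45],[[0,0,0],[0,0,0.5],45],[[0,0,0],[0,0,0.5],45],[[0,0,0],[0,0,1],45],[[0,0,0],[0,0,20],45],[[0,0,0],[-5,-1,55],45],[[0,0,0],[-8,-2,95],45],[[0,0,0],[-8,-2,135],45],[[0,0,0],[-5,-2,175],45],[[0,0,0],[0,0,215],45]]'

```text
t: 13.78
ee_pos: [520.6, 125.9, 234.5]
orientation: [3.124, 0.327, -0.0]
ft_force: [0.8, 0.1, -0.6]
width: 45.2
```

>>> carry_out --targets '[[[0,0,0],[20,-2,25],45],[[0,0,0],[55,-6,30],45],[[0,0,0],[90,-10,30],45],[[0,0,0],[115,-13,30],45],[[0,0,0],[132,-15,30],45],[[0,0,0],[132,-15,30],45],[[0,0,0],[132,-15,30],45]]'

```text
t: 14.37
ee_pos: [653.3, 111.0, 261.6]
orientation: [-3.125, -0.326, 0.002]
ft_force: [-1.2, 0.1, 0.2]
width: 44.7
```

Run:
```python
from h import *
s=snap('scene','s12.png')
im2=snap('wrist','w12.png'); 
for q in ['wheel_axis','crank_grip']:
    r=place_of(q,'wrist'); print(q,[(round(d['confidence'],2),np.round(w('wrist',d['point']),1)) for d in r[:2]])
o=monitor.get_obs(); print({k:np.round(o[k],3) for k in ['t','ee_pos','orientation','ft_force','width']})
cv2.imwrite('pics/s12z.png',cv2.resize(s[170:330,310:440,::-1],None,fx=4.5,fy=3.7,interpolation=cv2.INTER_CUBIC))
```

```text
wheel_axis [(0.61, array([647.2, 154.2, 180.5]))]
crank_grip [(0.69, array([660.3, 118.7, 216.2]))]
{'t': np.float64(14.567), 'ee_pos': array([652.479, 111.388, 262.534]), 'orientation': array([-3.124e+00, -3.270e-01,  1.000e-03]), 'ft_force': array([ 0.059, -0.27 ,  0.223]), 'width': np.float64(45.153)}
```

View pics/s12z.png

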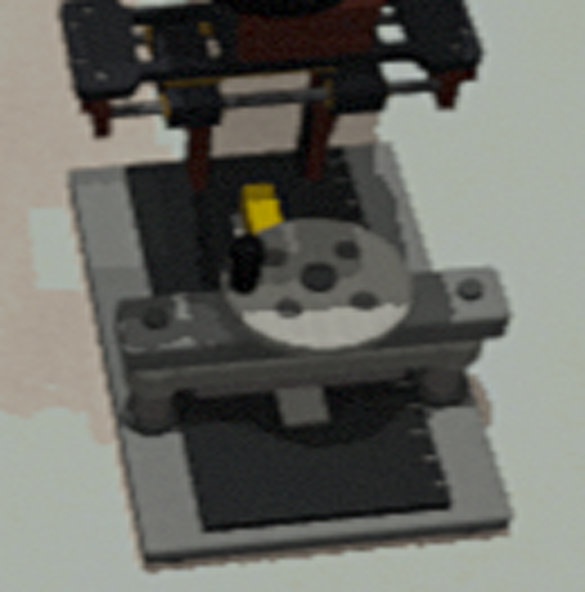

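View pics/w12.png

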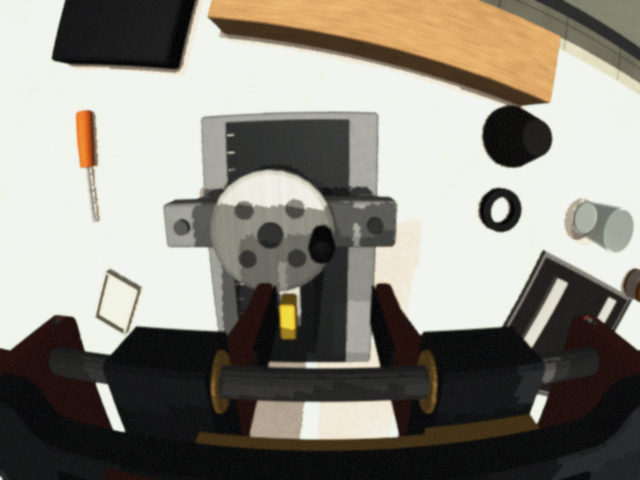

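Run:
```python
from h import *
a=cv2.imread('pics/w12.png'); cv2.imwrite('pics/w12z.png',cv2.resize(a[160:310,200:345],None,fx=4,fy=4,interpolation=cv2.INTER_CUBIC))
m=vision.camera_model('wrist')
for ax in [(648,152.),(647,152.5)]:
  print(np.round(fproj(m,[[*ax,191],[*ax,186]]),1).tolist())
for th in (-84,-80,-76,-72):
  t=np.radians(th); P=[648+40*np.cos(t),152+40*np.sin(t)]; print(th,np.round(P,1),np.round(fproj(m,[[*P,237],[*P,189]]),1).tolist())
```

```text
[[271.1, 237.4], [272.0, 235.7]]
[[270.3, 238.5], [271.1, 236.8]]
-84 [652.2 112.2] [[323.0, 262.3], [323.1, 241.9]]
-80 [654.9 112.6] [[323.3, 258.2], [323.3, 238.4]]
-76 [657.7 113.2] [[323.3, 254.1], [323.3, 234.9]]
-72 [660.4 114. ] [[322.9, 249.9], [323.1, 231.3]]
```

View pics/w12z.png

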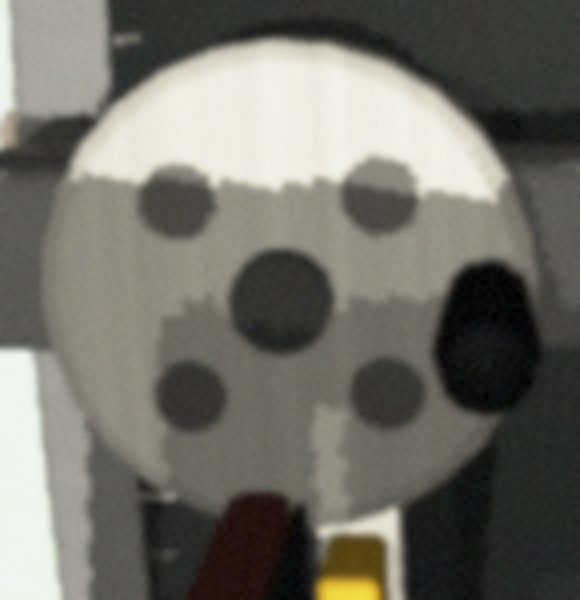

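>>> carry_out --targets '[[[0,0,0],[4,2,-25],45],[[0,0,0],[4,2,-60],45],[[0,0,0],[4,2,-88],45],[[0,0,0],[4,2,-103],45],[[0,0,0],[4,2,-105],45],[[0,0,0],[4,2,-105],45]]'

```text
t: 15.07
ee_pos: [656.5, 113.3, 156.9]
orientation: [3.124, 0.327, -0.003]
ft_force: [0.3, 1.1, 0.3]
width: 45.0
```

Run:
```python
from h import *
im2=snap('wrist','w13.png'); 
o=monitor.get_obs(); print({k:np.round(o[k],3) for k in ['t','ee_pos','orientation','ft_force','width']})
m=vision.camera_model('wrist')
for ax in [(648.5,152.5)]:
  print(np.round(fproj(m,[[*ax,191]]),1).tolist())
for th in (-82,-78,-74):
  t=np.radians(th); P=[648.5+40*np.cos(t),152.5+40*np.sin(t)]; print(th,np.round(P,1),np.round(fproj(m,[[*P,237],[*P,189]]),1).tolist())
cv2.imwrite('pics/w13z.png',cv2.resize(im2[80:400,200:450,::-1],None,fx=2.4,fy=1.87,interpolation=cv2.INTER_CUBIC))
```

```text
{'t': np.float64(15.117), 'ee_pos': array([657.626, 113.454, 158.286]), 'orientation': array([-3.124e+00, -3.270e-01, -1.000e-03]), 'ft_force': array([ 0.627, -0.169, -0.396]), 'width': np.float64(44.925)}
[[245.3, 300.9]]
-82 [654.1 112.9] [[324.2, 357.4], [324.1, 305.0]]
-78 [656.8 113.4] [[324.4, 351.5], [324.3, 300.0]]
-74 [659.5 114. ] [[324.2, 345.5], [324.1, 294.9]]
```

View pics/w13.png

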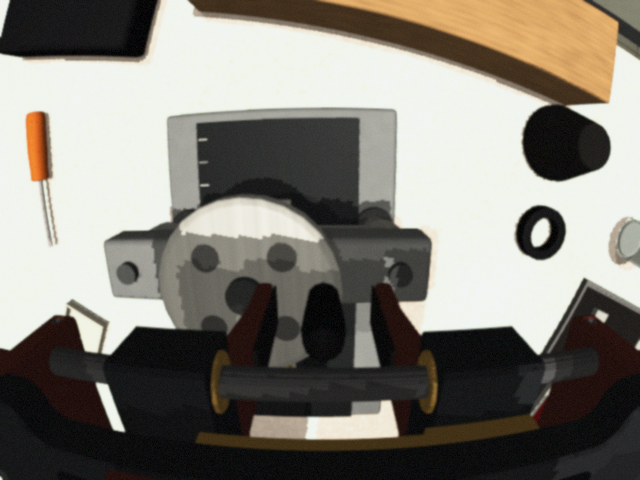

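>>> carry_out --targets '[[[0,0,0],[0,0,0],20],[[0,0,0],[0,0,0],0],[[0,0,0],[0,0,0],0],[[0,0,0],[0,0,0],0],[[0,0,0],[0,0,0],0]]'

```text
t: 15.53
ee_pos: [657.9, 113.8, 158.3]
orientation: [-3.124, -0.326, -0.002]
ft_force: [-2.1, 0.5, 3.5]
width: 17.7
```

Run:
```python
from h import *
o=monitor.get_obs(); print({k:np.round(o[k],3) for k in ['t','ee_pos','orientation','ft_force','width']})
t0=-78.5
f=lambda t:40*np.array([np.cos(np.radians(t)),np.sin(np.radians(t))])
for k in range(0,28): print(k,-18*k,np.round(f(t0-18*k)-f(t0),1))
```

```text
{'t': np.float64(15.533), 'ee_pos': array([657.865, 113.812, 158.274]), 'orientation': array([-3.124e+00, -3.260e-01, -2.000e-03]), 'ft_force': array([-2.146,  0.503,  3.535]), 'width': np.float64(17.694)}
0 0 [0. 0.]
1 -18 [-12.5  -0.5]
2 -36 [-24.6   2.8]
3 -54 [-35.    9.7]
4 -72 [-42.8  19.5]
5 -90 [-47.2  31.2]
6 -108 [-47.7  43.7]
7 -126 [-44.4  55.8]
8 -144 [-37.5  66.2]
9 -162 [-27.7  74. ]
10 -180 [-15.9  78.4]
11 -198 [-3.4 78.9]
12 -216 [ 8.6 75.6]
13 -234 [19.  68.7]
14 -252 [26.8 58.9]
15 -270 [31.2 47.2]
16 -288 [31.8 34.7]
17 -306 [28.4 22.6]
18 -324 [21.5 12.2]
19 -342 [11.7  4.4]
20 -360 [0. 0.]
21 -378 [-12.5  -0.5]
22 -396 [-24.6   2.8]
23 -414 [-35.    9.7]
24 -432 [-42.8  19.5]
25 -450 [-47.2  31.2]
26 -468 [-47.7  43.7]
27 -486 [-44.4  55.8]
```

>>> carry_out --targets '[[[0,0,0],[-6,-0.6,0],0],[[0,0,0],[-12.5,-0.5,0],0],[[0,0,0],[-24.6,2.8,0],0],[[0,0,0],[-35,9.7,0],0],[[0,0,0],[-42.8,19.5,0],0],[[0,0,0],[-47.2,31.2,0],0],[[0,0,0],[-47.2,31.2,0],0],[[0,0,0],[-47.2,31.2,0],0]]'

```text
t: 16.2
ee_pos: [609.6, 145.4, 158.2]
orientation: [-3.124, -0.329, 0.0]
ft_force: [-2.4, 0.7, 8.2]
width: 17.4
```

Run:
```python
from h import *
s=snap('scene','s14.png'); t=snap('top','t14.png')
o=monitor.get_obs(); print({k:np.round(o[k],3) for k in ['t','ee_pos','orientation','ft_force','width']})
cv2.imwrite('pics/s14z.png',cv2.resize(s[170:330,310:440,::-1],None,fx=4.5,fy=3.7,interpolation=cv2.INTER_CUBIC))
```

```text
{'t': np.float64(16.3), 'ee_pos': array([609.626, 144.973, 158.196]), 'orientation': array([-3.124e+00, -3.280e-01,  1.000e-03]), 'ft_force': array([-3.235,  1.034,  9.42 ]), 'width': np.float64(17.773)}
```

View pics/s14z.png

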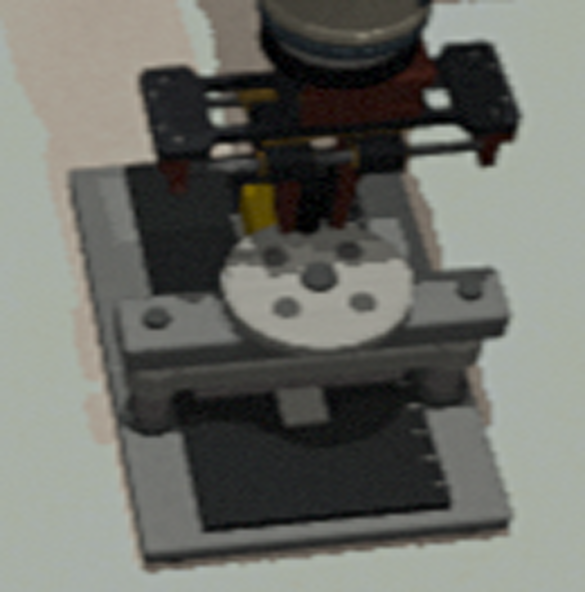

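>>> carry_out --targets '[[[0,0,0],[-0.6,6,0.8],0],[[0,0,0],[-0.5,12.5,1],0],[[0,0,0],[2.8,24.6,1],0],[[0,0,0],[9.7,35,1],0],[[0,0,0],[19.5,42.8,1],0],[[0,0,0],[31.3,47.2,1],0],[[0,0,0],[43.8,47.7,1],0],[[0,0,0],[55.8,44.4,1],0],[[0,0,0],[66.2,37.5,1],0],[[0,0,0],[74,27.7,1],0]]'

```text
t: 17.13
ee_pos: [683.9, 172.4, 158.2]
orientation: [3.124, 0.328, -0.005]
ft_force: [-9.9, -2.4, 9.9]
width: 17.8
```

>>> carry_out --targets '[[[0,0,0],[4.4,-11.7,0.5],0],[[0,0,0],[5,-24.2,0.5],0],[[0,0,0],[1.6,-36.3,0.5],0],[[0,0,0],[-5.3,-46.7,0.5],0],[[0,0,0],[-15.1,-54.5,0.5],0],[[0,0,0],[-26.8,-58.9,0.5],0],[[0,0,0],[-26.8,-58.9,0.5],0],[[0,0,0],[-26.8,-58.9,0.5],0]]'

```text
t: 17.8
ee_pos: [656.8, 113.6, 158.4]
orientation: [-3.124, -0.327, 0.002]
ft_force: [-2.3, 1.1, -0.2]
width: 17.5
```

Run:
```python
from h import *
s=snap('scene','s15.png')
o=monitor.get_obs(); print({k:np.round(o[k],3) for k in ['t','ee_pos','orientation','ft_force','width']})
a=cv2.imread('pics/s12.png')
def z(i): return cv2.resize(i[245:300,325:425],None,fx=7,fy=5.3,interpolation=cv2.INTER_CUBIC)
cv2.imwrite('pics/s15z.png',np.vstack([z(a),z(s[:,:,::-1])]))
```

```text
{'t': np.float64(17.85), 'ee_pos': array([657.247, 113.641, 158.326]), 'orientation': array([-3.124e+00, -3.270e-01,  2.000e-03]), 'ft_force': array([-0.896,  2.139,  0.761]), 'width': np.float64(17.706)}
```

View pics/s15z.png

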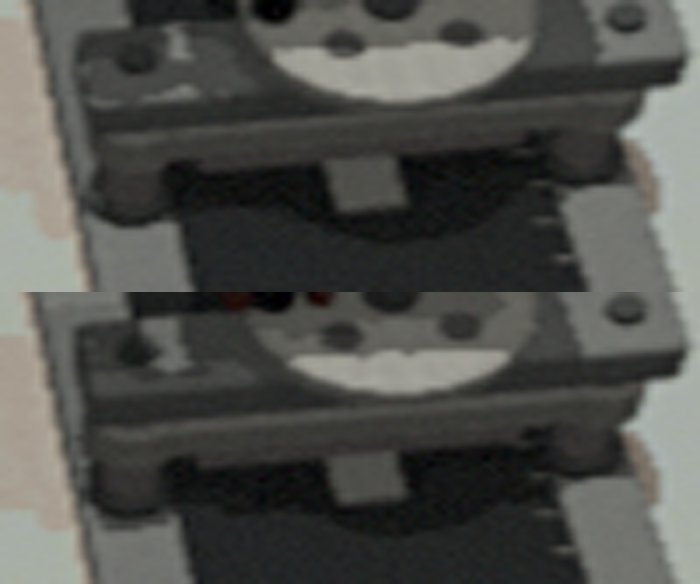

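>>> carry_out --targets '[[[0,0,0],[-5,-0.6,0],0],[[0,0,0],[-10.4,-0.7,0],0],[[0,0,0],[-20.7,1.3,0],0],[[0,0,0],[-30.1,5.8,0],0],[[0,0,0],[-30.1,5.8,0],0],[[0,0,0],[-30.1,5.8,0],0],[[0,0,0],[-30.1,5.8,0],45],[[0,0,0],[-30.1,5.8,0],45],[[0,0,0],[-30.1,5.8,0],45],[[0,0,0],[-30.1,5.8,0],45]]'

```text
t: 18.68
ee_pos: [627.8, 118.6, 159.4]
orientation: [3.124, 0.326, 0.001]
ft_force: [-0.9, -0.7, -0.4]
width: 40.6
```

>>> carry_out --targets '[[[0,0,0],[0,0,25],45],[[0,0,0],[0,0,60],45],[[0,0,0],[-10,1,75],45],[[0,0,0],[-40,3,75],45],[[0,0,0],[-75,5,75],45],[[0,0,0],[-100,7,65],45],[[0,0,0],[-106,7.2,35],45],[[0,0,0],[-106,7.2,0],45],[[0,0,0],[-106,7.2,-35],45],[[0,0,0],[-106,7.2,-50],45]]'

```text
t: 19.52
ee_pos: [519.2, 125.5, 105.7]
orientation: [3.124, 0.327, -0.006]
ft_force: [-0.7, -0.3, -0.1]
width: 45.3
```

Run:
```python
from h import *
im=snap('wrist','w16.png');s=snap('scene','s16.png')
o=monitor.get_obs(); print({k:np.round(o[k],3) for k in ['t','ee_pos','orientation','ft_force','width']})
a=cv2.imread('pics/s12.png')
def z(i): return cv2.resize(i[235:300,325:425],None,fx=7,fy=4.5,interpolation=cv2.INTER_CUBIC)
cv2.imwrite('pics/s16z.png',np.vstack([z(a),z(s[:,:,::-1])]))
```

```text
{'t': np.float64(19.617), 'ee_pos': array([519.293, 125.484, 106.371]), 'orientation': array([ 3.124,  0.326, -0.009]), 'ft_force': array([-0.092, -0.385,  0.288]), 'width': np.float64(44.764)}
```

View pics/w16.png

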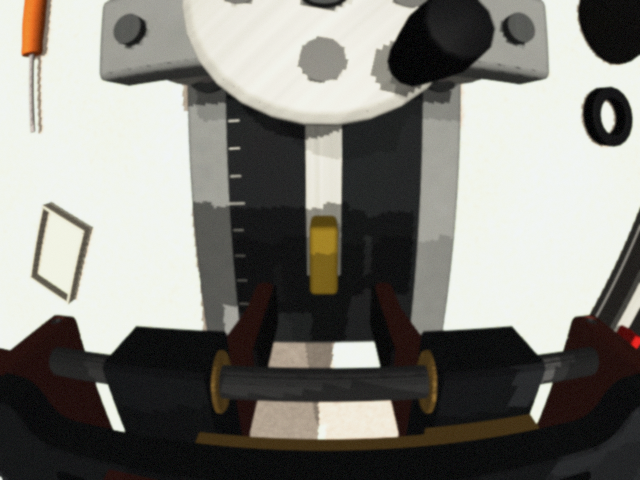

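View pics/s16z.png

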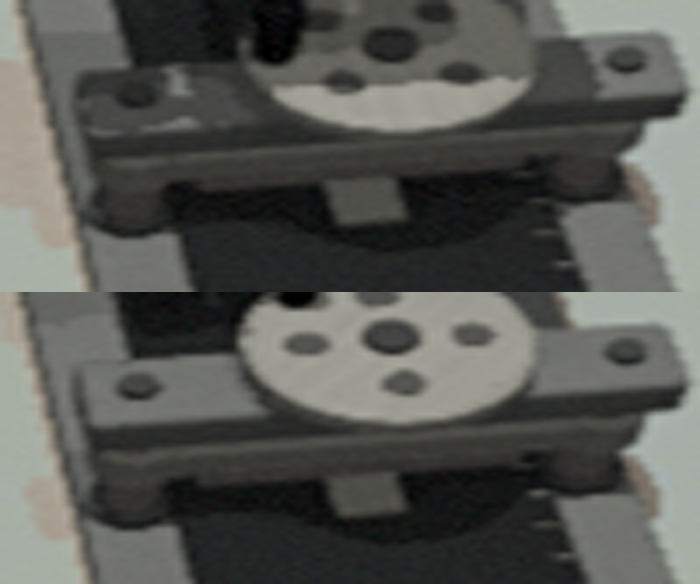

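>>> carry_out --targets '[[[0,0,0],[0,0,-30],45],[[0,0,0],[0,0,-65],45],[[0,0,0],[0,0,-85],45],[[0,0,0],[0,0,-90],45],[[0,0,0],[0,0,-90],30],[[0,0,0],[0,0,-90],0],[[0,0,0],[0,0,-90],0],[[0,0,0],[0,0,-90],0],[[0,0,0],[0,0,-90],0],[[0,0,0],[0,0,-90],0]]'

```text
t: 20.45
ee_pos: [522.7, 126.4, 20.4]
orientation: [-3.124, -0.327, -0.004]
ft_force: [-1.0, -0.5, 7.6]
width: 18.2
```

```bash
cat >> h.py <<'E'
def ftavg(n=8):
    F=[];P=[]
    for i in range(n):
        vision.get_image('wrist'); o=monitor.get_obs(); F.append(o['ft_force']);P.append(o['ee_pos'])
    F=np.array(F); e=np.array([np.cos(np.radians(12)),np.sin(np.radians(12)),0])
    print('t',round(o['t'],2),'F',F.mean(0).round(2),'sd',F.std(0).round(2),'along x',(F@e).mean().round(2),'pos',np.mean(P,0).round(2),'w',round(o['width'],2))
E
python3 - <<'E'
from h import *
ftavg(10)
E
```

```text
t 20.95 F [-0.8  -0.86  8.04] sd [0.49 0.27 0.49] along x -0.96 pos [522.69 126.44  20.44] w 18.2
```

>>> carry_out --targets '[[[0,0,0],[0,0,1.2],0],[[0,0,0],[0,0,1.3],0]]'

```text
t: 21.12
ee_pos: [522.4, 126.5, 20.9]
orientation: [-3.124, -0.327, -0.003]
ft_force: [3.5, 0.9, -2.1]
width: 17.7
```

Run:
```python
from h import *
ftavg(6)
```

```text
t 21.42 F [ 3.26  0.69 -0.93] sd [0.49 0.57 0.8 ] along x 3.33 pos [522.32 126.42  20.53] w 17.69
```

>>> carry_out --targets '[[[0,0,0],[-1.5,-0.3,0],0],[[0,0,0],[-3,-0.6,0],0],[[0,0,0],[-4.4,-0.9,0],0]]'

```text
t: 21.67
ee_pos: [517.9, 125.5, 20.5]
orientation: [-3.124, -0.327, -0.003]
ft_force: [5.1, 1.4, -1.5]
width: 17.9
```

Run:
```python
from h import *
ftavg(8)
```

```text
t 22.07 F [4.73 0.75 1.39] sd [0.51 0.55 0.82] along x 4.78 pos [517.67 125.44  20.47] w 17.62
```

The drag test gives a steady 4.8 N along the pull, with almost no vertical load on the gauge, so the knife is touching the blade lightly. Now I'll draw the gauge out.

>>> carry_out --targets '[[[0,0,0],[-3,-0.6,0],0],[[0,0,0],[-6,-1.3,0],0],[[0,0,0],[-9,-1.9,0],0],[[0,0,0],[-12,-2.5,0],0]]'

```text
t: 22.4
ee_pos: [505.8, 123.0, 20.5]
orientation: [-3.124, -0.327, -0.003]
ft_force: [6.4, 2.1, 1.8]
width: 18.1
```

>>> carry_out --targets '[[[0,0,0],[-5,-1,0],0],[[0,0,0],[-12,-2.5,0],0],[[0,0,0],[-20,-4.2,0],0],[[0,0,0],[-30,-6.4,0],0],[[0,0,0],[-42,-8.9,0],0],[[0,0,0],[-52,-11,0],0],[[0,0,0],[-56,-11.9,0],0],[[0,0,0],[-58,-12.3,0],0],[[0,0,0],[-59,-12.5,0],0]]'

```text
t: 23.15
ee_pos: [445.3, 110.1, 20.4]
orientation: [-3.125, -0.327, -0.0]
ft_force: [3.2, 0.9, 5.8]
width: 17.7
```

Run:
```python
from h import *
ftavg(6)
snap('wrist','w17.png')
```

```text
t 23.45 F [1.24 0.31 8.64] sd [0.33 0.38 0.81] along x 1.28 pos [445.21 110.12  20.42] w 18.0
```

View pics/w17.png

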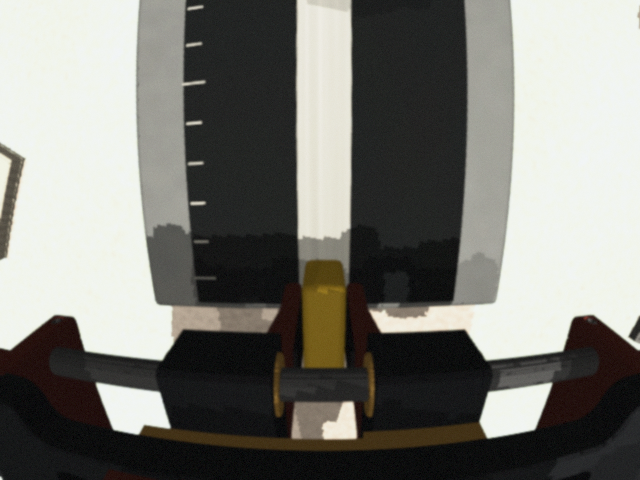

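>>> carry_out --targets '[[[0,0,0],[-3,-0.6,8],0],[[0,0,0],[-6,-1.2,30],0],[[0,0,0],[-8,-2,60],0],[[0,0,0],[-8,-10,90],0],[[0,0,-2],[-6,-35,100],0],[[0,0,-4],[-4,-70,100],0],[[0,0,-7],[-2,-105,100],0],[[0,0,-10],[0,-140,100],0],[[0,0,-13],[2,-175,100],0],[[0,0,-16],[4,-210,100],0]]'

```text
t: 24.33
ee_pos: [446.8, -100.5, 119.5]
orientation: [-3.138, 0.115, 0.008]
ft_force: [0.6, -0.2, -1.5]
width: 17.9
```

>>> carry_out --targets '[[[0,0,-2],[2,-35,0],0],[[0,0,-4],[4,-70,0],0],[[0,0,-5.8],[6,-105,0],0],[[0,0,-5.8],[8,-140,0],0],[[0,0,-5.8],[10,-172,0],0],[[0,0,-5.8],[12,-200,0],0],[[0,0,-5.8],[13,-212,-10],0],[[0,0,-5.8],[13,-214.8,-40],0],[[0,0,-5.8],[13,-214.8,-70],0],[[0,0,-5.8],[13,-214.8,-95],0]]'

```text
t: 25.17
ee_pos: [460.2, -312.6, 22.6]
orientation: [-3.127, 0.271, 0.007]
ft_force: [-0.1, -0.0, -1.6]
width: 17.7
```

>>> carry_out --targets '[[[0,0,0],[0,0,-12],0],[[0,0,0],[0,0,-20],0],[[0,0,0],[0,0,-20],0],[[0,0,0],[0,0,-20],0]]'

```text
t: 25.5
ee_pos: [463.0, -314.1, 5.5]
orientation: [-3.13, 0.269, 0.001]
ft_force: [-0.4, 0.2, -0.5]
width: 17.9
```

Run:
```python
from h import *
im=snap('wrist','w18.png')
o=monitor.get_obs(); print({k:np.round(o[k],3) for k in ['t','ee_pos','orientation','ft_force','width']})
```

```text
{'t': np.float64(25.55), 'ee_pos': array([ 463.563, -314.534,    6.102]), 'orientation': array([ 3.13e+00, -2.69e-01,  1.00e-03]), 'ft_force': array([ 0.234,  0.417, -1.011]), 'width': np.float64(18.027)}
```

View pics/w18.png

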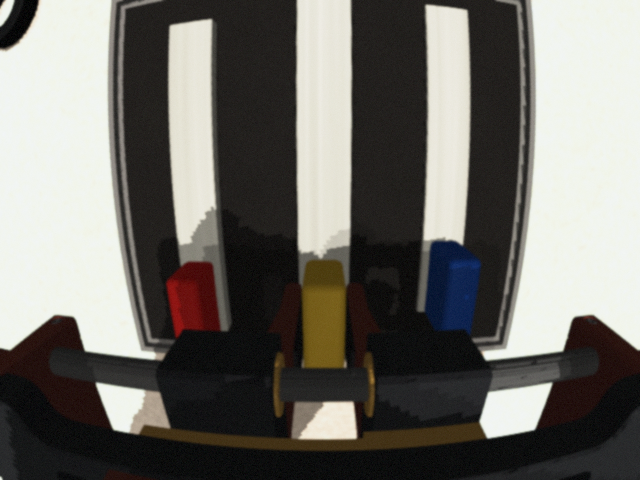

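>>> carry_out --targets '[[[0,0,0],[-2,0,-10],0],[[0,0,0],[-2,0,-20],0],[[0,0,0],[-2,0,-23.5],0],[[0,0,0],[-2,0,-25],0],[[0,0,0],[-2,0,-25],0]]'

```text
t: 25.97
ee_pos: [460.7, -314.3, -20.2]
orientation: [-3.129, 0.27, 0.001]
ft_force: [0.8, 1.0, -0.9]
width: 17.9
```

>>> carry_out --targets '[[[0,0,0],[0,0,-0.6],0],[[0,0,0],[0,0,-0.8],0],[[0,0,0],[0,0,-0.8],0]]'

```text
t: 26.22
ee_pos: [461.2, -314.6, -20.5]
orientation: [3.13, -0.27, 0.0]
ft_force: [-1.2, 0.3, 0.0]
width: 17.6
```

>>> carry_out --targets '[[[0,0,0],[0,0,-0.3],0],[[0,0,0],[0,0,-0.3],0],[[0,0,0],[0,0,-0.3],45],[[0,0,0],[0,0,-0.3],45],[[0,0,0],[0,0,-0.3],45],[[0,0,0],[0,0,-0.3],45],[[0,0,0],[0,0,10],45],[[0,0,0],[0,0,40],45],[[0,0,0],[0,0,80],45],[[0,0,0],[0,0,120],45]]'

```text
t: 27.05
ee_pos: [460.1, -313.9, 100.5]
orientation: [-3.129, 0.27, 0.003]
ft_force: [1.7, -0.2, 0.6]
width: 44.9
```

Run:
```python
from h import *
im=snap('wrist','w19.png');s=snap('scene','s19.png');t=snap('top','t19.png')
o=monitor.get_obs(); print({k:np.round(o[k],3) for k in ['t','ee_pos','orientation','ft_force','width','qpos']})
a=cv2.imread('pics/s12.png')
def z(i): return cv2.resize(i[235:300,325:425],None,fx=7,fy=4.5,interpolation=cv2.INTER_CUBIC)
cv2.imwrite('pics/s19z.png',np.vstack([z(cv2.imread('pics/scene0.png')),z(s[:,:,::-1])]))
```

```text
{'t': np.float64(27.2), 'ee_pos': array([ 463.314, -316.09 ,  103.283]), 'orientation': array([ 3.126, -0.27 ,  0.01 ]), 'ft_force': array([-0.035,  0.29 ,  0.474]), 'width': np.float64(44.9), 'qpos': array([-0.62 ,  0.433,  1.835,  0.   ,  0.865,  1.123])}
```

View pics/w19.png

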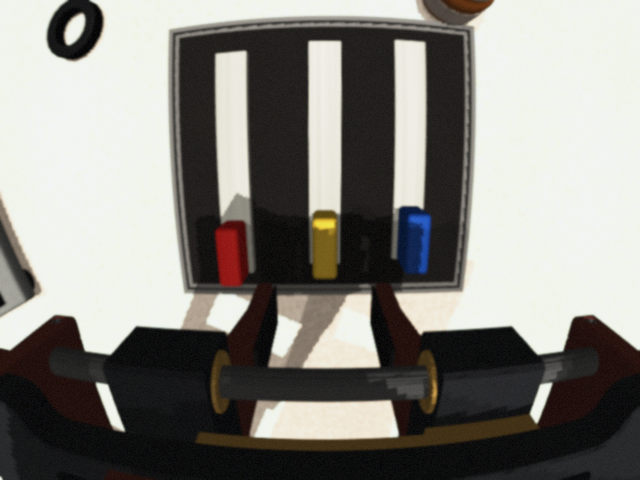

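View pics/s19z.png

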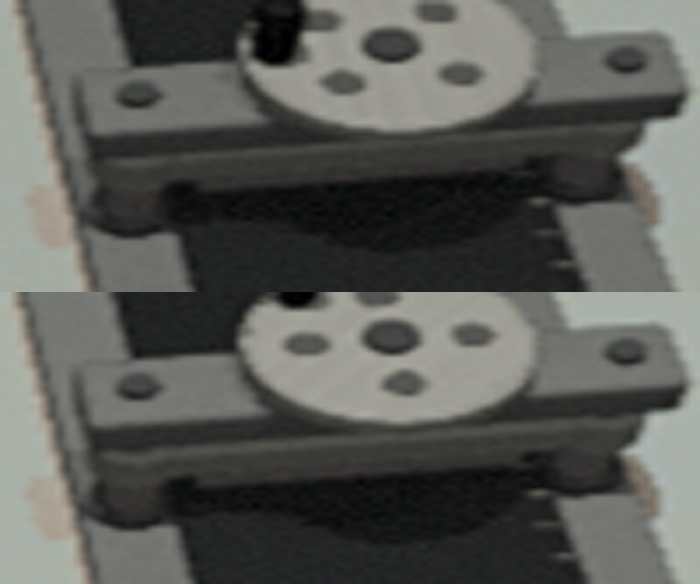

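Run:
```python
from h import *
vision.get_image('wrist'); vision.get_image('top')
for c in ['top','wrist']:
  for q in ['yellow_gauge','yellow_grip','yellow_tip','blue_gauge','red_gauge','tray','amber_jar','beaker']:
    r=place_of(q,c); print(c,q,[(round(d['confidence'],2),np.round(w(c,d['point']),1)) for d in r[:1]])
a=cv2.imread('pics/top0.png');b=cv2.imread('pics/t19.png')
cv2.imwrite('pics/cmp.png',np.hstack([cv2.resize(x[225:350,375:505],None,fx=3,fy=3,interpolation=cv2.INTER_CUBIC) for x in(a,b)]))
print(monitor.get_obs()['t'],monitor.get_obs()['qvel'].round(3))
```

```text
top yellow_gauge [(0.97, array([ 523.4, -326.6,    5.3]))]
top yellow_grip [(0.19, array([ 521.6, -327.9,   -1.3]))]
top yellow_tip [(0.68, array([ 610.8, -343.2,    6. ]))]
top blue_gauge [(0.75, array([ 517.7, -393.4,    7.7]))]
top red_gauge [(0.57, array([ 525.8, -254.6,    2.4]))]
top tray [(0.86, array([ 5.234e+02, -3.253e+02, -1.000e-01]))]
top amber_jar [(0.79, array([ 640. , -455.2,    0.7]))]
top beaker []
wrist yellow_gauge [(0.9, array([ 522. , -320.9,   -2.9]))]
wrist yellow_grip [(0.91, array([ 454.3, -312.4,   20.7]))]
wrist yellow_tip [(0.65, array([ 6.072e+02, -3.348e+02, -3.000e-01]))]
wrist blue_gauge [(0.78, array([ 513.1, -384.4,   -1. ]))]
wrist red_gauge [(0.74, array([ 5.293e+02, -2.516e+02,  1.000e-01]))]
wrist tray [(0.64, array([ 524.2, -324.9,   -6.1]))]
wrist amber_jar [(0.76, array([ 640.2, -449.3,   -6.6]))]
wrist beaker []
28.1 [ 0.     0.001  0.001  0.001 -0.001  0.001]
```

View pics/cmp.png

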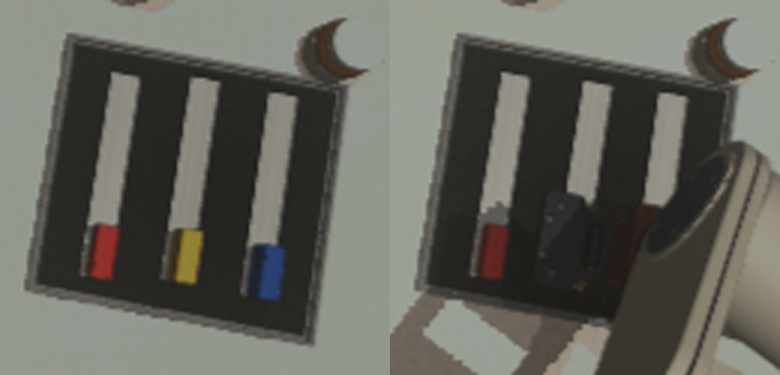

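```bash
python3 -c "
from workcell import order; print(order.close_job())"
```

```text
the job is handed in; nothing more can be done
None
```

I set the coater gap with the yellow gauge, put the gauge back flat on its tray and handed the job in at about 28 s. No verdict came back. I inferred the final gap from the drag and did not measure it.

- **Insertion:** I laid the blade flat on the bed, re-gripped it and slid it under the knife until the tip was about 27 mm through. There was no sign of a knock in the force readings.
- **Setting the gap:** I wound the crank 405° clockwise, which lowers the knife 4.5 mm. A test pull then gave 4.8 N held and about 6.5 N while sliding. This fell to about 1.3 N once the gauge was out, so the knife was dragging on the blade. With the stated starting gap, the screw should stand at 5.0 to 6.0 mm, inside the 4.2 to 6.2 mm band.
- **Last checks:** The yellow gauge lies within a few millimetres of the tray's middle, lengthways. The blue and red gauges stayed put in the top view, within about 3 mm. The wrist camera's blue reading differed from that by about 10 mm; its readings were generally several millimetres off. The amber jar had not moved. The beaker was not found in the last check, but nothing was moved near it.
- **Disagreement found:** The real fingertips sit about 39 mm short of the reported tool point. My first grasp closed in the air above the handle because of this. I measured the offset with a light touch of about 18 N on the yellow handle and corrected for it from then on.

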